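# Mock up a model roadster's chassis before painting

### The arm

A 7-joint arm with a two-finger parallel gripper is mounted at the origin on the work surface. World frame = base frame: x ahead of the robot, y to its left, z up, the work surface at z = 0. Lengths are in mm, angles in rad, forces in N, time in s.
With the tool pointing down it reaches from about 400 to 850 mm from the base axis. Payload 6.9 kg.
Tool frame: the origin (TCP) lies where the fingers leave the gripper's body, on its centre line; the fingertips stand 73 mm ahead of it and the grasp point (between the pads) lies 54 mm ahead of it (tips_ahead is the distance from the TCP to the fingertips, in mm); y points along the fingers, x is the direction in which the jaws open and shut, and the axes are right-handed (so a half turn about y gives the same grasp; the last joint's range is limited). The gripper opens to 85 mm and grips with 20 to 120 N. Pads are 22 mm wide; open, the fingers measure 114 mm over their backs; the gripper's body (76 mm by 85 mm) begins 54 mm behind the grasp point. The pads swing forward as they close: fully open they stand 13 mm farther back than shut.
Start: joints at [1.444, 0.507, -0.238, 1.5, 0.126, 1.149, -0.155], TCP at [143.552, -608.282, 303.875] pointing down, gripper open.
Joint ranges: [-3.08, 3.08], [-0.24, 2.05], [-1.43, 1.35], [0, 2.5], [-1.52, 4.66], [0.17, 1.96], [-2.89, 2.89]. Speed limits (rad/s): [2.39, 2.39, 3.14, 3.14, 3.14, 3.14, 3.14].

### API

Orientations are given as a unit quaternion [x, y, z, w].
In Python, from bench import * gives the robot as it stands. The module is installed in compiled form; this text tells all that it offers.
- The arm moves only by the tool play_rows, never from a script. Its arguments are lists of equal length, an entry for each row: "rot": the turn, a rotation vector about the tool's x, y, z in degrees, a list of three; "travel": the shift along the tool's x, y, z in mm, a list of three; "gripper": the opening, from -1 (shut) to 1 (fully open), so that 0 is half open. In form: {"rot": [[rx, ry, rz], ...], "travel": [[tx, ty, tz], ...], "gripper": [gripper, ...]}. A call has 1 to 5 rows; each row is the pose to reach, as a shift and turn from the pose measured when the call began, along the tool's axes at that moment; what a row does not reach only later rows make up. A row lasts 1/8 s, in which the tool goes at most 62.5 mm and 10.7 degrees, less where a joint would pass 70% of its speed; a pose out of reach is approached as far as the arm can. A call with a gripper value outside its range is refused whole. The fingers move at their own pace and stop on an object; the grip force is fixed at half the most. Time passes only in rows, so rows that repeat a pose let the fingers close. It gives the time, the measured TCP pose, the force and the opening at its end, in the units of the state.
- observe(): the state, without advancing time (a new reading comes with each control period).
- read_camera(name): name is "scene" or "top" or "wrist"; returns a dict with "pixels" (420x560x3 uint8, blue, green, red), "range_z" (420x560 float32, mm along the optical axis (not along the pixel's ray), 0 where there is no reading), "fov_y" (degrees; the focal length in pixels is half the picture's height over the tangent of half this angle, whatever the lens; pixels are square), "cx", "cy" (the principal point, pixels), "extrinsics" (4x4, takes a point from world to camera coordinates). Camera axes: x right, y down, z forward; pixel columns grow to the right and rows downward; lengths in mm; the calibration is good to about 2 mm. A picture is of the moment at which its call begins.
- close_job(): hands the job in, once; it reports no verdict.
The state is a dict: "time": time; "qpos": joint angles; "joint_vel": joint speeds; "joint_efforts": joint torques, N m; "eef_pos": TCP position; "orientation": TCP orientation; "force": force on the tool from outside, world axes, zero at the start; "torque": the same for the moment, N m; "width": opening from 0.0 (shut) to 1.0 (fully open).
Only numpy, scipy, OpenCV 4.12 (cv2) and the standard library are available. Lean on these libraries where they do the work, as an engineer would, in place of code of your own. Each camera call takes 0.05 s, during which the arm holds its last target.

### The job

Mock up the bare model-car chassis: seat the engine in the open bay behind the radiator, resting by its arms on the rails with the fan towards the radiator, and put the gearbox on the flat plate close behind it, in line, with its wide bell end towards the engine but not more than a finger's width (about 15 mm) away. Behind them set the bench seat on its two bearers facing the nose, the fuel tank across the two bearers at the tail, and the spare wheel (the one with a rim) flat on the middle of the tank. Everything sits level, centred on its place and square with the chassis, and is let go; the bare tyre and the paint jar stay where they are.

Things in the scene. Friction and masses are not known exactly. Their poses are not given: they have to be found in the camera images.
- chassis: Black model-car ladder frame on four 50 mm wheels (132 mm over all), stuck down. Origin: table level, centre line; +x to the nose (grey radiator, x 143-152 mm, 56 wide, 83 high), z up. Rails at y = +-26 mm, 8 wide, 44 clear, x -135 to 152; rails, gearbox plate (x 4 to 60) and 4 bearer cross-bars all have tops at z = 34 mm. Engine bay: x 60 to 126. Rear axle x -62, lower than the rail tops.
- engine_mid (a point): Grey engine, 61 mm long, 50 high; point: its centre. +x to the fan end, z up. Flat-sided block 54 long, 32 wide (y), from 17 mm below to 19 above the point. Two arms across at x = +-15, 60 long in y, undersides 17 and tops 13 below the point; they rest on the rails, sump (44 x 28) hanging between. Its place: point at chassis x 95, y 0, z 51 mm. 120 g.
- gearbox_mid (a point): Grey gearbox, 50 mm long plus 6 mm tail stub, 33 high; point: centre, 17 above flat underside. +x to the wide round bell end (33 mm dia, x 10 to 25); flat-sided case behind it (x -25 to 10) 26 wide, from 14 below to 12 above the point. Its place: on the chassis plate, y 0, z 51 mm, its point 62 mm behind the engine's (then 9 mm gap to the block). 60 g.
- seat_mid (a point): Cream bench seat, 40 mm deep (x), 84 wide (y), 46 high; point: its centre. +x is the way a sitter looks. Cushion 14 thick; upright backrest 10 thick, its middle at x = -15 mm, full height (grasp it there). Its place: on the two 84 mm bearer cross-bars at chassis x -14 and -42, so point at x -28, y 0, z 57 mm. 50 g.
- tank_mid (a point): Cream flat fuel tank with two straps and small grey cap, 40 mm (x) by 72 (y) by 22 high; point: its centre. Its place: on the two 76 mm bearer cross-bars at the chassis tail, x -92 and -118, long side across the chassis, either way round: point at chassis x -105, y 0, z 45 mm. 50 g.
- spare_mid (a point): Spare wheel lying flat: black tyre with a cream spoked rim, 50 mm diameter, 16 thick; point: its centre, z along its axle. Its place: flat on the middle of the tank's top, centre 19 mm above the tank's point. 35 g.
- bare_tyre_mid (a point): Leave alone: black tyre without a rim (open ring), 50 mm outside, 31 mm hole, 16 thick, loose, lying flat; point: its centre.
- jar_mid (a point): Leave alone: loose closed grey paint jar with black cap, 34 mm diameter, 52 high; point: its centre.
- tub: Bystander: unfinished cream car body tub, 245 mm long (x), about 115 wide, 45 high, stuck down. Origin at table level at its middle.
Things that resemble listed ones, but are neither listed nor needed, are in the scene too. Leave any blue or green look-alike of the part that bears gearbox_mid alone.

How it is judged:
By the outcome, as a careful person would: the job done as asked, in the order asked, and still so for the second after the job is handed in, with the robot touching nothing.
It also fails if it takes over 109 s, if anything falls off the work surface, if the arm or the gripper's body presses on something with over 40 N, if the wrist force passes 120 N, or if a joint passes its speed limit or range.

## Working session

There is one attempt and no reset: what is moved stays moved. The work goes in short steps, Python scripts to look and compute and a tool call to move; the robot and the scene stay as the last step left them, time stands still between calls to the robot, and variables do not carry over. Pictures are saved under pics/ and viewed, and the job is handed in when it is done.

Besides the shell and the picture viewer there is one more tool, called after "Request:" by a JSON object that holds its "method" and its "body", one argument or row to a line. play_rows: Moves the arm, as the interface text tells. Its arguments: {"type":"object","properties":{"rot":{"type":"array"},"travel":{"type":"array"},"gripper":{"type":"array"}},"required":["rot","travel","gripper"]}

```bash
mkdir -p pics; cat > h.py <<'E'
from bench import *
import numpy as np, cv2
from scipy.spatial.transform import Rotation as R
def cam(n):
    c=read_camera(n); c['f']=210/np.tan(np.radians(c['fov_y'])/2); return c
def cloud(c):
    z=c['range_z']; h,w=z.shape
    u,v=np.meshgrid(np.arange(w),np.arange(h))
    P=np.stack([(u-c['cx'])*z/c['f'],(v-c['cy'])*z/c['f'],z],-1)
    E=np.array(c['extrinsics']); 
    W=(P-E[:3,3])@E[:3,:3]
    W[z<=0]=np.nan
    return W
E
python3 - <<'E'
from h import *
print(observe())
for n in ['scene','top','wrist']:
    c=cam(n); cv2.imwrite(f'pics/{n}0.png',c['pixels']); np.savez(f'{n}0.npz',**{k:np.array(v) for k,v in c.items()})
    print(n,c['fov_y'],c['cx'],c['cy'],np.round(np.array(c['extrinsics']),3).tolist())
E
```

```text
{'time': 0.0, 'qpos': array([ 1.44444298,  0.50831628, -0.23750398,  1.50110698,  0.12573522,
        1.1489014 , -0.15479462]), 'joint_vel': array([ 0.00163006,  0.00012891,  0.00010227, -0.00032076,  0.00071915,
        0.00010443, -0.00095659]), 'joint_efforts': array([ 1.18108260e-04, -6.20595074e+01, -2.18583338e+00, -2.49647748e+01,
        1.29420008e-02,  1.19857863e-02, -2.76892877e-05]), 'eef_pos': array([ 143.43753449, -607.94595916,  303.05115671]), 'orientation': array([-0.55412031,  0.4393044 , -0.43830724,  0.5548415 ]), 'force': array([-0.10114491,  0.39122376,  0.07288422]), 'torque': array([0.02291535, 0.03205202, 0.01577872]), 'width': 1.0024267380356544}
scene 47.9927637259567 275.50981884899403 210.77721741504507 [[0.725, 0.689, 0.001, -336.312], [0.568, -0.596, -0.568, -232.861], [-0.391, 0.412, -0.823, 1287.54], [0.0, 0.0, 0.0, 1.0]]
top 50.43400387802312 275.2437492425255 208.71192538076582 [[-0.024, -0.999, -0.041, 33.086], [-0.982, 0.032, -0.184, 455.903], [0.185, 0.036, -0.982, 1020.781], [0.0, 0.0, 0.0, 1.0]]
wrist 66.9880917568909 278.5986749143818 202.6683170027194 [[0.23, -0.973, -0.001, -624.143], [-0.931, -0.22, 0.291, -38.22], [-0.283, -0.066, -0.957, 379.919], [0.0, 0.0, 0.0, 1.0]]
```

View pics/scene0.png

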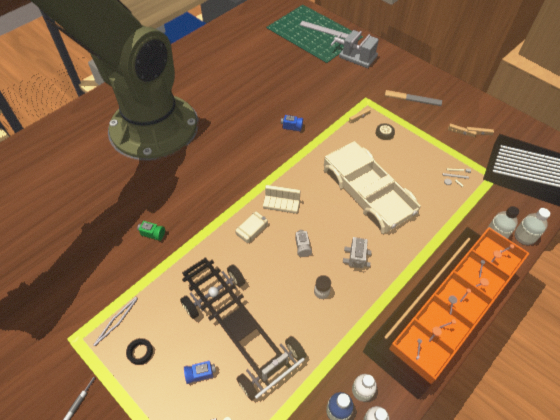

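View pics/top0.png

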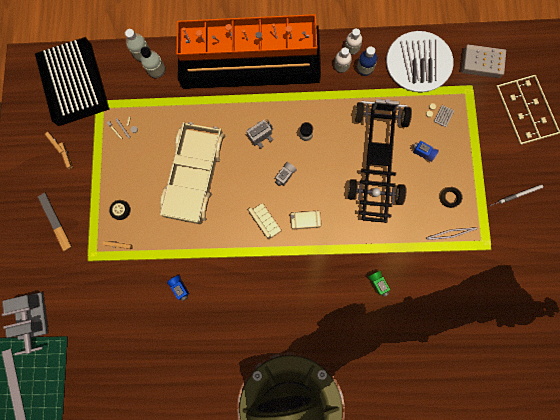

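View pics/wrist0.png

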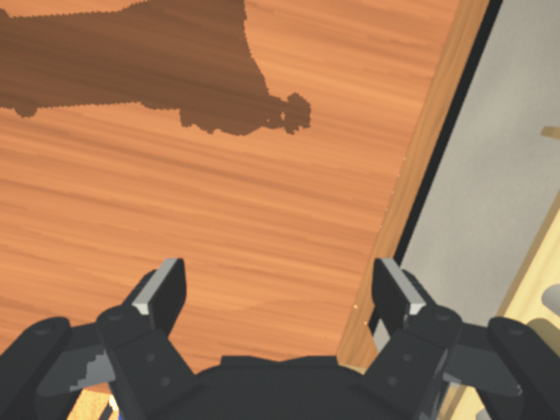

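```bash
python3 - <<'E'
from h import *
o=observe(); M=R.from_quat(o['orientation']).as_matrix(); print(M.round(3))
c=np.load('top0.npz'); 
W=cloud({k:c[k] for k in c.files}); 
img=c['pixels']
print((c['range_z']<=0).mean())
# orthophoto: world x up, y left, 1px=1.25mm
for name in ['top','scene']:
    c=np.load(name+'0.npz'); W=cloud({k:c[k] for k in c.files}); z=W[...,2]
    print(name,np.nanpercentile(z,[1,10,50,90,99]), np.nanmin(W[...,0]),np.nanmax(W[...,0]),np.nanmin(W[...,1]),np.nanmax(W[...,1]))
    hm=np.clip(z,0,100)/100*255; cv2.imwrite(f'pics/{name}h.png',cv2.applyColorMap(np.nan_to_num(hm).astype(np.uint8),cv2.COLORMAP_JET))
E
```

```text
[[ 0.23  -0.     0.973]
 [-0.973  0.001  0.23 ]
 [-0.001 -1.    -0.   ]]
0.003971088435374149
top [-753.37945391   -2.14625484    1.73905686   23.13709417  108.19343967] -32.39786431252565 1657.923805052999 -1243.0183301470606 1329.8683513816686
scene [-7.55306604e+02 -3.65067211e+02  6.51777589e-01  4.65248953e+01
  3.57740464e+02] -1972.6993474439685 1339.9744869760498 -656.4251958317581 1744.235735036191
```

```bash
python3 - <<'E'
from h import *
c=np.load('top0.npz'); img=c['pixels']
a=img[90:230,330:470]; cv2.imwrite('pics/t_ch.png',cv2.resize(a,None,fx=4.2,fy=4.2,interpolation=cv2.INTER_CUBIC))
a=img[110:250,230:350]; cv2.imwrite('pics/t_parts.png',cv2.resize(a,None,fx=4.2,fy=4.2,interpolation=cv2.INTER_CUBIC))
c=np.load('scene0.npz'); img=c['pixels']
a=img[180:420,160:400]; cv2.imwrite('pics/s_ch.png',cv2.resize(a,None,fx=2.5,fy=2.5,interpolation=cv2.INTER_CUBIC))
E
```

```text
(no output)
```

View pics/t_ch.png

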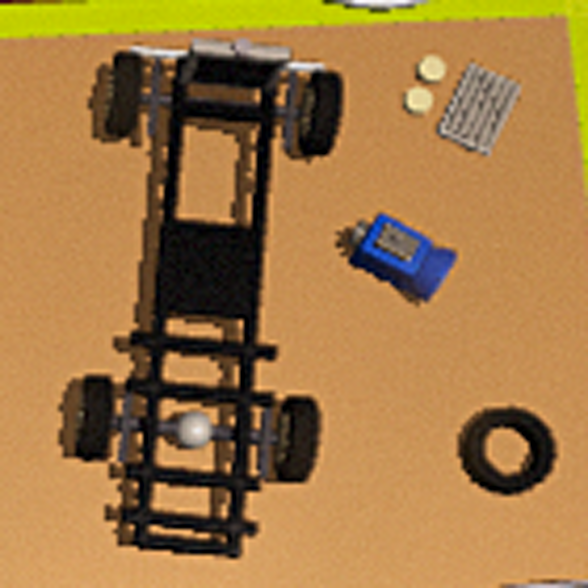

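View pics/t_parts.png

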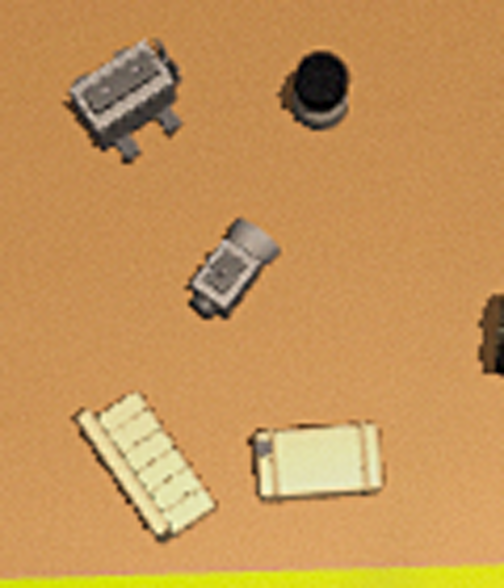

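View pics/s_ch.png

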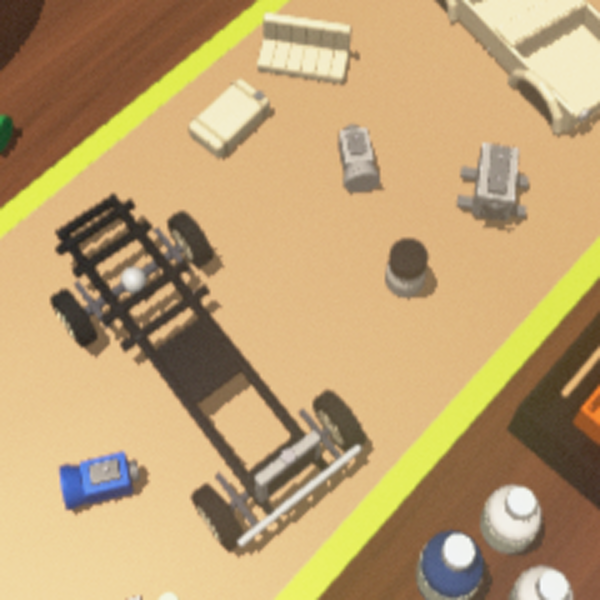

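```bash
python3 - <<'E'
from h import *
for name in ['top','scene']:
    c=np.load(name+'0.npz'); c={k:c[k] for k in c.files}; W=cloud(c); z=W[...,2]
    E=c['extrinsics']; print(name,'C',(-E[:3,:3].T@E[:3,3]).round(1))
    m=((z>7)&(z<150)&(W[...,0]>350)&(W[...,0]<950)).astype(np.uint8)
    n,l,s,_=cv2.connectedComponentsWithStats(m)
    for i in range(1,n):
        if s[i,4]<25: continue
        k=l==i; P=W[k]; 
        (cx,cy),(a,b),an=cv2.minAreaRect(P[:,:2].astype(np.float32))
        print(s[i,:5],'mean',P.mean(0).round(0),'rect',round(cx),round(cy),round(a),round(b),round(an),'zmax',P[:,2].max().round(0), c['pixels'][k].mean(0).round(0))
c=np.load('wrist0.npz');E=c['extrinsics']; print('wristC',(-E[:3,:3].T@E[:3,3]).round(1))
E
```

```text
top C [ 259.5  -17.7 1087.8]
[ 177   14  144   74 7452] mean [863.  78.  75.] rect 860 78 134 361 0 zmax 126.0 [  4.  50. 131.]
[125  29  41  49 925] mean [863. 341.  64.] rect 872 346 110 48 39 zmax 105.0 [ 94. 110. 115.]
[335  28  27  44 621] mean [ 856. -174.   48.] rect 863 -174 43 97 59 zmax 80.0 [122. 136. 148.]
[ 387   31   67   61 3117] mean [ 839. -361.   13.] rect 841 -363 168 169 30 zmax 26.0 [181. 188. 193.]
[  35   37   75   88 2868] mean [818. 547.  28.] rect 820 548 206 143 17 zmax 53.0 [70. 78. 83.]
[ 462   44   44   34 1188] mean [ 826. -518.   24.] rect 835 -523 104 84 79 zmax 34.0 [115. 133. 151.]
[357  46  20  29 409] mean [ 820. -218.   56.] rect 826 -220 44 39 61 zmax 96.0 [85. 75. 74.]
[188  58 125  17 415] mean [823.  81.  50.] rect 836 78 51 324 1 zmax 69.0 [ 50.  98. 142.]
[ 348   99   64  124 3076] mean [ 575. -236.   38.] rect 571 -237 140 301 82 zmax 87.0 [31. 35. 42.]
[247 119  27  29 465] mean [652.  53.  38.] rect 659 54 63 62 36 zmax 56.0 [ 95. 106. 119.]
[ 160  122   66  102 4238] mean [556. 226.  30.] rect 561 224 115 246 77 zmax 51.0 [138. 188. 206
[... 2217 characters left out ...]
[314 275  17  23 318] mean [657. -64.  41.] rect 655 -60 32 33 87 zmax 56.0 [ 82. 100. 116.]
[126 338  27  26 367] mean [ 480. -405.   16.] rect 480 -404 49 49 51 zmax 21.0 [52. 61. 68.]
[184 360  32  24 500] mean [ 599. -351.   28.] rect 599 -349 57 30 56 zmax 41.0 [172. 124. 110.]
[352 374  25  27 510] mean [ 842. -167.   50.] rect 841 -162 40 37 1 zmax 80.0 [185. 198. 203.]
[ 63 386  25  34 150] mean [ 474. -547.   10.] rect 473 -544 11 65 20 zmax 14.0 [146. 153. 159.]
[326 392  28  28 621] mean [ 832. -227.   64.] rect 832 -222 42 43 66 zmax 93.0 [144. 132. 128.]
[364 406  25  14 273] mean [ 886. -191.   60.] rect 888 -187 37 28 22 zmax 79.0 [200. 209. 214.]
wristC [ 215.4 -590.7  374.2]
```

```bash
cat >> h.py <<'E'
def mat(az):
    a=np.radians(az); x=np.array([np.cos(a),np.sin(a),0]); y=np.array([0,0,-1.]); return np.stack([x,y,np.cross(x,y)],1)
def plan(wps,cur=None):
    """wps: list of (x,y,z,az). prints calls needed"""
    if cur is None:
        o=observe(); p=np.array(o['eef_pos']); M=R.from_quat(o['orientation']).as_matrix()
        print('t',round(o['time'],2),'pos',p.round(1),'az',round(np.degrees(np.arctan2(M[1,0],M[0,0])),2),'tilt',(M[2,[0,2]]*57.3).round(2),'F',np.round(o['force'],1),'w',round(o['width'],3))
    else: p,M=cur
    for w in wps:
        T=mat(w[3]); q=np.array(w[:3],float)
        rv=R.from_matrix(M.T@T).as_rotvec(degrees=True); tr=M.T@(q-p)
        print(w,'travel',tr.round(1).tolist(),'rot',rv.round(1).tolist(),'rows',round(np.linalg.norm(tr)/62.5,1),round(np.linalg.norm(rv)/10.7,1))
        p,M=q,T
def save(n,tag):
    c=cam(n); cv2.imwrite(f'pics/{n}{tag}.png',c['pixels']); np.savez(f'{n}{tag}.npz',**{k:np.array(v) for k,v in c.items()}); return c
def load(f):
    c=np.load(f+'.npz'); return {k:c[k] for k in c.files}
def ray(c,u,v,h):
    E=np.array(c['extrinsics']); C=-E[:3,:3].T@E[:3,3]
    u=np.atleast_1d(u);v=np.atleast_1d(v)
    d=np.stack([(u-c['cx'])/c['f'],(v-c['cy'])/c['f'],np.ones(len(u))],-1)@E[:3,:3]
    s=(h-C[2])/d[:,2]; return C+d*s[:,None]
E
python3 -c "
from h import *
plan([(290,-480,303,-24),(420,-355,303,29),(550,-235,300,82)])"
```

```text
t 0.15 pos [ 143.4 -608.1  303.2] az -76.72 tilt [-0.08 -0.  ] F [-0.  -1.3 -0.6] w 0.997
(290, -480, 303, -24) travel [-91.0, 0.3, 172.1] rot [-0.0, -52.7, -0.1] rows 3.1 4.9
(420, -355, 303, 29) travel [67.9, 0.0, 167.1] rot [0.0, -53.0, 0.0] rows 2.9 5.0
(550, -235, 300, 82) travel [171.9, 3.0, 41.9] rot [0.0, -53.0, 0.0] rows 2.8 5.0
```

Request:
{"method": "play_rows", "body": {
  "rot": [
    [0,-53,0],
    [0,-53,0],
    [0,-53,0],
    [0,-53,0],
    [0,-53,0]
  ],
  "travel": [
    [-91,0,172],
    [-91,0,172],
    [-91,0,172],
    [-91,0,172],
    [-91,0,172]
  ],
  "gripper": [1,1,1,1,1]
}}

```text
time: 0.78
eef_pos: [291.2, -478.7, 303.4]
orientation: [-0.692, 0.142, -0.142, 0.693]
force: [-0.7, 0.1, -1.1]
width: 1.0
```

Request:
{"method": "play_rows", "body": {
  "rot": [
    [0,-53,0],
    [0,-53,0],
    [0,-53,0],
    [0,-53,0],
    [0,-53,0]
  ],
  "travel": [
    [68,0,167],
    [68,0,167],
    [68,0,167],
    [68,0,167],
    [68,0,167]
  ],
  "gripper": [1,1,1,1,1]
}}

```text
time: 1.4
eef_pos: [420.1, -351.1, 303.4]
orientation: [-0.682, -0.185, 0.185, 0.683]
force: [0.2, 0.3, 0.3]
width: 1.003
```

Request:
{"method": "play_rows", "body": {
  "rot": [
    [0,-53,0],
    [0,-53,0],
    [0,-53,0],
    [0,-53,0],
    [0,-53,0]
  ],
  "travel": [
    [172,3,42],
    [172,3,42],
    [172,3,42],
    [172,3,42],
    [172,3,42]
  ],
  "gripper": [1,1,1,1,1]
}}

```text
time: 2.02
eef_pos: [547.9, -227.2, 300.1]
orientation: [-0.526, -0.472, 0.472, 0.527]
force: [0.2, 0.0, -1.1]
width: 0.999
```

```bash
python3 -c "
from h import *
plan([(640,50,300,32)])
save('wrist','A')"
```

```text
t 2.02 pos [ 547.9 -227.2  300.1] az 83.73 tilt [0.11 0.09] F [ 0.2  0.  -1.1] w 0.999
(640, 50, 300, 32) travel [285.6, 0.5, -61.3] rot [-0.1, 51.7, 0.1] rows 4.7 4.8
```

View pics/wristA.png

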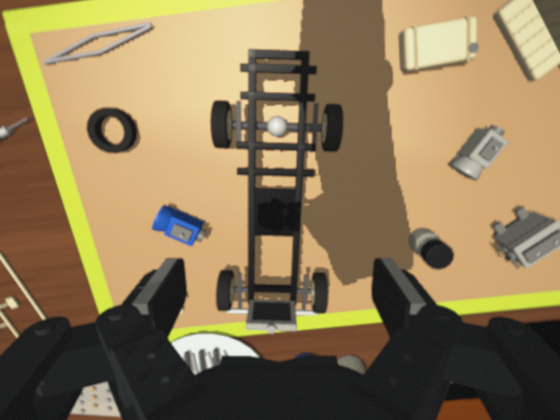

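```bash
cat > ch.py <<'E'
from h import *
import sys
def chassis(tag):
    c=load(tag); W=cloud(c); z=W[...,2]
    th0=np.radians(-8); o=np.array([563,-236])
    m=(z>27)&(z<41)&(c['pixels'].max(-1)<110)
    P=W[m][:,:2]; print('z of rails',np.percentile(W[m][:,2],[10,50,90]).round(1))
    for it in range(3):
        f=np.array([np.cos(th0),np.sin(th0)]); l=np.array([-f[1],f[0]])
        X=(P-o)@f; Y=(P-o)@l
        # rails mid: points in bay & between bars
        k=(np.abs(Y)<33)&(np.abs(Y)>19)&(X>-130)&(X<135)
        xs=[];ys=[]
        for lo in range(-130,125,6):
            b=k&(X>=lo)&(X<lo+6); L=Y[b&(Y>0)];Rr=Y[b&(Y<0)]
            if len(L)>3 and len(Rr)>3: xs.append(lo+3); ys.append((L.mean()+Rr.mean())/2)
        pf=np.polyfit(xs,ys,1); th0+=np.arctan(pf[0]); o=o+l*pf[1]
    f=np.array([np.cos(th0),np.sin(th0)]); l=np.array([-f[1],f[0]]); X=(P-o)@f; Y=(P-o)@l
    print('yaw',np.degrees(th0),'resid',np.std(np.polyval(pf,xs)-ys))
    # bars: histogram of X at |Y|<18
    k=np.abs(Y)<16
    h,e=np.histogram(X[k],np.arange(-160,170,2)); print([(int(a),int(b)) for a,b in zip(e,h) if b>6])
    k=(np.abs(Y)>31)&(np.abs(Y)<42)
    h,e=np.histogram(X[k],np.arange(-160,170,2)); print([(int(a),int(b)) for a,b in zip(e,h) if b>3])
    return o,th0,c,W
if __name__=='__main__':
    o,th,c,W=chassis(sys.argv[1]); print(o)
E
python3 ch.py wristA; python3 ch.py top0;python3 ch.py scene0
```

```text
z of rails [30.5 35.  36.4]
yaw -8.197100543460396 resid 0.26779276836917837
[(-144, 20), (-142, 72), (-140, 74), (-138, 80), (-136, 40), (-132, 18), (-130, 72), (-128, 70), (-126, 71), (-124, 64), (-104, 49), (-102, 71), (-100, 65), (-98, 46), (-54, 60), (-52, 59), (-50, 61), (-48, 22), (-28, 34), (-26, 55), (-24, 56), (-22, 54), (-20, 12), (-6, 43), (-4, 49), (-2, 55), (0, 49), (2, 51), (4, 53), (6, 46), (8, 51), (10, 48), (12, 49), (14, 52), (16, 49), (18, 47), (20, 50), (22, 52), (24, 47), (26, 51), (28, 48), (30, 50), (32, 49), (34, 49), (36, 43), (38, 48), (40, 45), (42, 46), (44, 43), (46, 45), (48, 45), (116, 93), (118, 45), (120, 37), (122, 40), (124, 18), (132, 15), (134, 31)]
[(-130, 26), (-128, 28), (-126, 32), (-124, 20), (-106, 4), (-104, 20), (-102, 26), (-100, 26), (-98, 18), (-96, 10), (-94, 9), (-92, 9), (-90, 8), (-88, 8), (-86, 8), (-84, 10), (-82, 10), (-80, 10), (-78, 10), (-76, 9), (-74, 13), (-72, 17), (-70, 16), (-68, 12), (-66, 7), (-64, 7), (-62, 7), (-60, 8), (-58, 6), (-56, 24), (-54, 40), (-52, 37), (-50, 38), (-48, 19), (-28, 21), (-26, 34), (-24, 33), 
[... 1362 characters left out ...]
 15), (-124, 12), (-122, 18), (-104, 7), (-102, 14), (-100, 14), (-98, 16), (-96, 12), (-54, 10), (-52, 12), (-50, 14), (-48, 13), (-46, 16), (-24, 8), (-22, 13), (-20, 16), (-18, 14), (-4, 8), (-2, 15), (0, 14), (2, 16), (4, 15), (6, 16), (8, 19), (10, 11), (12, 16), (14, 19), (16, 12), (18, 19), (20, 11), (22, 18), (24, 14), (26, 15), (28, 18), (30, 15), (32, 15), (34, 18), (36, 15), (38, 13), (40, 17), (42, 16), (44, 17), (46, 16), (48, 16), (50, 21), (52, 9), (120, 9), (122, 16)]
[(-128, 5), (-126, 5), (-124, 6), (-122, 5), (-104, 4), (-100, 4), (-98, 8), (-96, 5), (-54, 8), (-52, 7), (-50, 10), (-48, 12), (-46, 11), (-24, 4), (-22, 10), (-20, 12), (-18, 5)]
[ 563.45965527 -232.73448038]
```

```bash
python3 -c "
from h import *
plan([(655,54,200,33)])"
```

```text
t 2.08 pos [ 547.6 -227.9  299.8] az 84.14 tilt [0.1  0.11] F [ 0.5 -0.   0.2] w 1.002
(655, 54, 200, 33) travel [291.2, 100.2, -78.3] rot [-0.2, 51.1, 0.0] rows 5.1 4.8
```

Request:
{"method": "play_rows", "body": {
  "rot": [
    [0,51,0],
    [0,51,0],
    [0,51,0],
    [0,51,0],
    [0,51,0]
  ],
  "travel": [
    [291,100,-78],
    [291,100,-78],
    [291,100,-78],
    [291,100,-78],
    [291,100,-78]
  ],
  "gripper": [1,1,1,1,1]
}}

```text
time: 2.7
eef_pos: [653.5, 50.3, 201.2]
orientation: [-0.678, -0.198, 0.199, 0.679]
force: [1.4, -0.4, 0.3]
width: 1.002
```

```bash
python3 -c "
from h import *
plan([(655,54,200,33)])
save('wrist','B')"
```

```text
t 2.7 pos [653.5  50.3 201.2] az 32.62 tilt [-0.04  0.11] F [ 1.4 -0.4  0.3] w 1.002
(655, 54, 200, 33) travel [3.3, 1.2, 2.2] rot [-0.1, -0.4, -0.0] rows 0.1 0.0
```

View pics/wristB.png

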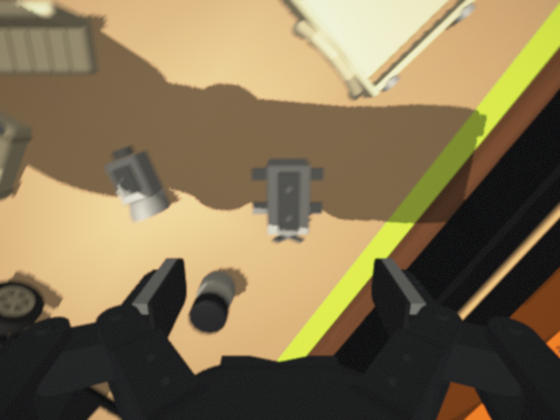

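```bash
cat > part.py <<'E'
from h import *
def part(tag,xy,zlo,zhi,r=50,c=None):
    c=c or load(tag); W=cloud(c); z=W[...,2]
    m=(z>zlo)&(z<zhi)&(np.hypot(W[...,0]-xy[0],W[...,1]-xy[1])<r)
    m=m.astype(np.uint8); n,l,s,_=cv2.connectedComponentsWithStats(m)
    i=1+np.argmax(s[1:,4]); P=W[l==i]
    (cx,cy),(a,b),an=cv2.minAreaRect(P[:,:2].astype(np.float32))
    print(tag,zlo,zhi,'n',len(P),'px',s[i,:4],'rect',round(cx,1),round(cy,1),round(a,1),round(b,1),round(an,1),'mean',P.mean(0).round(1),'z95',np.percentile(P[:,2],[5,50,95]).round(1))
    return P
E
python3 - <<'E'
from part import *
part('wristB',(659,54),36,60); part('wristB',(659,54),41,60); part('wristB',(659,54),4,60);part('top0',(659,54),36,60); part('scene0',(659,54),36,60)
part('wristB',(546,-4),5,60); part('wristB',(546,-4),26,60)
c=load('wristB');print(ray(c,[288,265,311],[183,214,215],[44,44,44]).round(1))
E
```

```text
wristB 36 60 n 3227 px [265 164  44  81] rect 656.8 55.4 32.6 62.1 32.5 mean [654.6  58.8  47.2] z95 [41.3 45.7 51.9]
wristB 41 60 n 2971 px [265 166  44  70] rect 655.0 58.4 32.1 53.9 32.9 mean [653.7  60.1  47.8] z95 [44.1 46.  51.9]
wristB 4 60 n 4118 px [250 160  72  85] rect 656.9 55.3 59.7 62.0 33.2 mean [653.8  59.4  40.3] z95 [12.7 45.2 51.8]
top0 36 60 n 315 px [247 119  26  23] rect 657.5 53.5 33.3 61.3 33.1 mean [654.8  54.   46.8] z95 [39.1 46.4 53.3]
scene0 36 60 n 377 px [350 237  18  27] rect 659.2 54.8 32.4 61.4 32.7 mean [659.8  53.2  45.9] z95 [39.  45.4 51.9]
wristB 5 60 n 2917 px [102 148  67  76] rect 547.2 -0.5 30.1 57.1 52.2 mean [549.7   1.4  27.7] z95 [11.9 29.9 34.6]
wristB 26 60 n 2090 px [102 156  60  68] rect 549.2 -3.6 27.8 50.1 51.8 mean [549.6  -1.7  31.3] z95 [27.8 30.7 34.8]
[[648.2  71.2  44. ]
 [646.6  41.5  44. ]
 [676.6  59.7  44. ]]
```

```bash
python3 - <<'E'
from part import *
for tag,(zs) in [('wristB',[(4,60)]),('top0',[(4,60)]),('scene0',[(4,60)])]:
    P=part(tag,(657,55),4,60,r=42)
    f=np.array([np.cos(np.radians(-57)),np.sin(np.radians(-57))]); l=np.array([-f[1],f[0]])
    Q=P[:,:2]-[657,55.4]; X=Q@f;Y=Q@l
    k=(np.abs(Y)>20)
    h,e=np.histogram(X[k],np.arange(-36,36,2)); print('arms',[(int(a),int(b)) for a,b in zip(e,h) if b>0], 'z',np.median(P[k,2]))
    for s in (1,-1):
        kk=k&(Y*s>0); 
        if kk.sum(): print(s,'X',X[kk].min().round(1),X[kk].max().round(1),'Ymax',np.abs(Y[kk]).max().round(1))
    k=(P[:,2]>41)&(P[:,2]<60); print('block X',np.percentile(X[k],[0.5,99.5]).round(1),'Y',np.percentile(Y[k],[0.5,99.5]).round(1),'all X',np.percentile(X,[.3,99.7]).round(1))
E
```

```text
wristB 4 60 n 4118 px [250 160  72  85] rect 656.9 55.3 59.7 62.0 33.2 mean [653.8  59.4  40.3] z95 [12.7 45.2 51.8]
arms [(-24, 29), (-22, 58), (-20, 56), (-18, 55), (-16, 59), (-14, 44), (6, 46), (8, 51), (10, 54), (12, 54), (14, 53), (16, 42)] z 13.053380512535373
1 X -22.5 17.3 Ymax 29.8
-1 X -22.5 17.7 Ymax 29.9
block X [-30.4  29.9] Y [-15.8  15.7] all X [-30.8  30.1]
top0 4 60 n 490 px [245 119  30  30] rect 661.9 52.0 73.3 69.7 36.8 mean [652.   52.5  36.2] z95 [ 7.2 43.8 52.8]
arms [(-28, 1), (-24, 1), (-22, 3), (-20, 4), (-18, 5), (-16, 4), (-14, 5), (-12, 6), (-10, 1), (-8, 3), (-6, 1), (-4, 2), (-2, 1), (0, 2), (2, 1), (4, 1), (8, 2), (10, 6), (12, 5), (14, 4), (16, 5), (18, 4), (20, 1), (22, 1)] z 12.032192739321077
1 X -26.2 19.2 Ymax 38.6
-1 X -20.5 22.2 Ymax 35.2
block X [-27.7  32. ] Y [-17.   15.3] all X [-28.4  39.2]
scene0 4 60 n 579 px [343 237  29  31] rect 659.6 54.9 61.3 62.3 34.4 mean [660.3  50.9  36. ] z95 [10.5 42.9 51.6]
arms [(-24, 2), (-22, 3), (-20, 9), (-18, 4), (-16, 6), (-14, 8), (-12, 11), (6, 1), (8, 6), (10, 5), (12, 11), (14, 2), (16, 13), (18, 6), (20, 1)] z 11.92572581908302
1 X -23.1 18.9 Ymax 32.7
-1 X -22.1 20.4 Ymax 29.1
block X [-28.7  30.9] Y [-14.3  17.5] all X [-28.9  32.5]
```

```bash
python3 -c "
from h import *
plan([(655.6,57.5,87,33)])"
```

```text
t 2.75 pos [653.4  62.  199.2] az 32.94 tilt [0.17 0.54] F [1.1 7.1 0.3] w 0.999
(655.6, 57.5, 87, 33) travel [-0.9, 112.2, -6.0] rot [-0.5, -0.1, 0.2] rows 1.8 0.1
```

```bash
python3 - <<'E'
from part import *
plan([(655.6,57.5,87,33)]); print(np.abs(observe()['joint_vel']).max())
c=save('wrist','B2')
plan([(655.6,57.5,87,33)]);print(np.abs(observe()['joint_vel']).max())
part('wristB2',(657,55),4,60,r=42);part('wristB2',(657,55),41,60,r=42)
plan([(655.6,57.5,87,33)])
E
```

```text
t 2.75 pos [653.4  62.  199.2] az 32.94 tilt [0.17 0.54] F [1.1 7.1 0.3] w 0.999
(655.6, 57.5, 87, 33) travel [-0.9, 112.2, -6.0] rot [-0.5, -0.1, 0.2] rows 1.8 0.1
0.292053024713778
t 2.8 pos [652.4  59.  200.2] az 33.42 tilt [0.07 0.49] F [-0.5 -0.1 -0.2] w 0.998
(655.6, 57.5, 87, 33) travel [1.8, 113.1, -4.0] rot [-0.5, 0.4, 0.1] rows 1.8 0.1
0.14318090841348496
wristB2 4 60 n 4119 px [242 173  72  86] rect 657.1 55.5 59.7 61.5 32.8 mean [653.8  60.2  39.8] z95 [12.6 45.2 51.8]
wristB2 41 60 n 2891 px [256 181  43  69] rect 654.8 58.5 31.9 54.1 33.7 mean [653.7  60.3  47.8] z95 [44.1 45.9 52. ]
t 2.8 pos [652.4  59.  200.2] az 33.42 tilt [0.07 0.49] F [-0.5 -0.1 -0.2] w 0.998
(655.6, 57.5, 87, 33) travel [1.8, 113.1, -4.0] rot [-0.5, 0.4, 0.1] rows 1.8 0.1
```

Request:
{"method": "play_rows", "body": {
  "rot": [
    [-0.5,0,0],
    [-0.5,0,0],
    [-0.5,0,0],
    [-0.5,0,0],
    [-0.5,0,0]
  ],
  "travel": [
    [2,40,-4],
    [2,75,-4],
    [2,100,-4],
    [2,110,-4],
    [2,113,-4]
  ],
  "gripper": [1,1,1,1,1]
}}

```text
time: 3.42
eef_pos: [655.9, 57.3, 87.1]
orientation: [-0.677, -0.203, 0.203, 0.677]
force: [-0.1, -0.7, -0.5]
width: 0.998
```

```bash
python3 -c "
from h import *
plan([(655.6,57.5,87,33)])
save('wrist','C')"
```

```text
t 3.42 pos [655.9  57.3  87.1] az 33.35 tilt [ 0.06 -0.  ] F [-0.1 -0.7 -0.5] w 0.998
(655.6, 57.5, 87, 33) travel [-0.1, 0.1, 0.3] rot [0.0, 0.3, 0.1] rows 0.0 0.0
```

View pics/wristC.png

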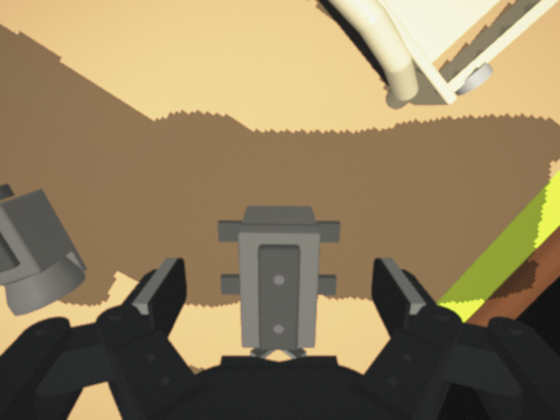

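Request:
{"method": "play_rows", "body": {
  "rot": [
    [0,0,0],
    [0,0,0],
    [0,0,0],
    [0,0,0],
    [0,0,0]
  ],
  "travel": [
    [0,0,0],
    [0,0,0],
    [0,0,0],
    [0,0,0],
    [0,0,0]
  ],
  "gripper": [-1,-1,-1,-1,-1]
}}

```text
time: 4.1
eef_pos: [656.4, 57.6, 88.1]
orientation: [0.677, 0.204, -0.202, -0.677]
force: [0.8, 0.1, 6.5]
width: 0.364
```

```bash
python3 -c "
from h import *
plan([(655.6,57.5,200,33)])
save('wrist','D')"
```

```text
t 4.1 pos [656.4  57.6  88.1] az 33.36 tilt [ 0.15 -0.05] F [0.8 0.1 6.5] w 0.364
(655.6, 57.5, 200, 33) travel [-0.4, -111.9, 0.3] rot [0.1, 0.4, 0.2] rows 1.8 0.0
```

View pics/wristD.png

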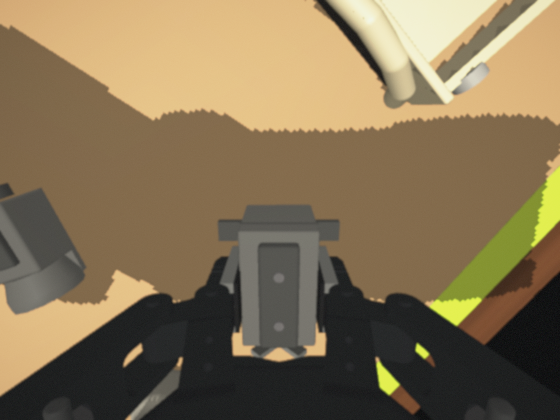

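```bash
python3 -c "
from h import *
plan([(656,57,200,33),(652,-90,200,57),(649,-245,180,81.8)])"
```

```text
t 4.15 pos [656.5  57.6  88.1] az 33.36 tilt [ 0.15 -0.05] F [-0.6 -0.4  6.6] w 0.364
(656, 57, 200, 33) travel [-0.4, -111.9, -0.3] rot [0.1, 0.4, 0.2] rows 1.8 0.0
(652, -90, 200, 57) travel [-83.4, 0.0, -121.1] rot [0.0, -24.0, 0.0] rows 2.4 2.2
(649, -245, 180, 81.8) travel [-131.6, 20.0, -81.9] rot [0.0, -24.8, 0.0] rows 2.5 2.3
```

Request:
{"method": "play_rows", "body": {
  "rot": [
    [0,0,0],
    [0,0,0],
    [0,-8,0],
    [0,-16,0],
    [0,-24,0]
  ],
  "travel": [
    [0,-50,0],
    [0,-100,0],
    [-28,-112,-40],
    [-56,-112,-80],
    [-84,-112,-121]
  ],
  "gripper": [-1,-1,-1,-1,-1]
}}

```text
time: 4.78
eef_pos: [652.2, -91.2, 200.0]
orientation: [0.62, 0.342, -0.34, -0.619]
force: [1.4, -0.3, -1.4]
width: 0.362
```

```bash
python3 -c "
from h import *
plan([(649,-245,180,81.8)])"
```

```text
t 4.78 pos [652.2 -91.2 200. ] az 57.65 tilt [ 0.09 -0.12] F [ 1.4 -0.3 -1.4] w 0.362
(649, -245, 180, 81.8) travel [-131.6, 19.9, -79.5] rot [0.1, -24.2, 0.1] rows 2.5 2.3
```

Request:
{"method": "play_rows", "body": {
  "rot": [
    [0,-10,0],
    [0,-18,0],
    [0,-24,0],
    [0,-24,0],
    [0,-24,0]
  ],
  "travel": [
    [-50,20,-30],
    [-95,20,-57],
    [-120,20,-72],
    [-130,20,-79],
    [-132,20,-80]
  ],
  "gripper": [-1,-1,-1,-1,-1]
}}

```text
time: 5.4
eef_pos: [649.1, -245.2, 179.7]
orientation: [0.536, 0.462, -0.461, -0.535]
force: [0.7, 0.3, -0.4]
width: 0.361
```

```bash
python3 -c "
from h import *
plan([(649,-245,114.5,81.8)])
save('wrist','E')"; python3 ch.py wristE
```

```text
t 5.4 pos [ 649.1 -245.2  179.7] az 81.51 tilt [ 0.08 -0.12] F [ 0.7  0.3 -0.4] w 0.361
(649, -245, 114.5, 81.8) travel [0.1, 65.2, 0.3] rot [0.1, -0.3, 0.1] rows 1.0 0.0
z of rails [32.9 35.  36.1]
yaw -8.060327934029143 resid 0.19732728882226666
[(-50, 7), (-48, 259), (-28, 47), (-26, 197), (-24, 177), (-22, 194), (-20, 158), (-6, 75), (-4, 173), (-2, 150), (0, 171), (2, 177), (4, 149), (6, 153), (8, 182), (10, 159), (12, 147), (14, 146), (16, 158), (18, 166), (20, 159), (22, 149), (24, 147), (26, 147), (28, 144), (30, 142), (32, 142), (34, 142), (36, 141), (38, 141), (40, 139), (42, 141), (44, 139), (46, 141), (48, 140), (50, 52)]
[(-50, 13), (-48, 185), (-46, 22), (-28, 12), (-26, 107), (-24, 130), (-22, 108), (-20, 107), (110, 14), (112, 19), (114, 17), (116, 19), (118, 15), (120, 18), (122, 6)]
[ 563.45362918 -232.70788599]
```

View pics/wristE.png

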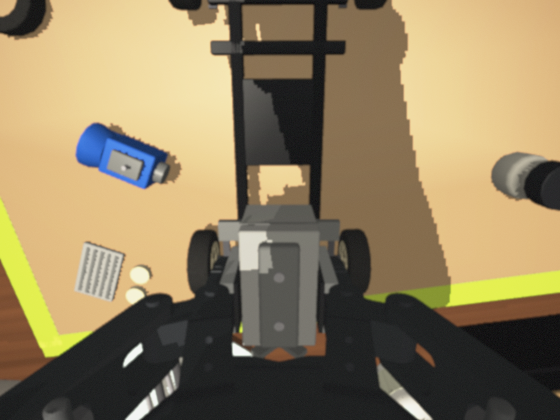

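```bash
python3 - <<'E'
from part import *
# engine held: TCP z 179.7 -> point z 116.6; block top 135.6
for tag in ['wristE']:
    P=part(tag,(649,-245),130,150,r=42); 
    f=np.array([np.cos(np.radians(-8.2)),np.sin(np.radians(-8.2))]); l=np.array([-f[1],f[0]])
    P=part(tag,(649,-245),95,150,r=42); Q=P[:,:2]-[554.4,-231.4]; X=Q@f;Y=Q@l
    g=(P[:,2]>131)&(P[:,2]<140)
    print('block X',np.percentile(X[g],[0.5,99.5]),'Y',np.percentile(Y[g],[.5,99.5]))
    k=(np.abs(Y)>22)&(P[:,2]<107); print(k.sum(),'arm X',np.percentile(X[k],[1,99]),np.median(P[k,2]), 'Y',np.percentile(Y[k],[1,99]))
plan([(648.6,-245,116,81.8)])
E
```

```text
wristE 130 150 n 11772 px [201 223 154 135] rect 649.6 -241.8 66.9 54.0 14.7 mean [ 644.3 -244.2  139.5] z95 [133.4 137.7 146.1]
wristE 95 150 n 14839 px [201 204 154 154] rect 651.0 -245.3 60.3 62.5 81.9 mean [ 641.2 -243.8  134.4] z95 [104.9 136.9 145.7]
block X [ 67.07067616 127.69599184] Y [-27.93705787  28.1377143 ]
702 arm X [75.1577596  85.55685232] 104.56824723074934 Y [-29.59967695  30.03536867]
t 5.45 pos [ 649.3 -244.4  179.9] az 81.61 tilt [ 0.08 -0.13] F [-0.7  0.2 -1.7] w 0.368
(648.6, -245, 116, 81.8) travel [-0.8, 63.9, 0.8] rot [0.1, -0.2, 0.1] rows 1.0 0.0
```

Request:
{"method": "play_rows", "body": {
  "rot": [
    [0,0,0],
    [0,0,0],
    [0,0,0],
    [0,0,0],
    [0,0,0]
  ],
  "travel": [
    [-0.3,25,0.5],
    [-0.3,48,0.5],
    [-0.3,60,0.5],
    [-0.3,64,0.5],
    [-0.3,65,0.5]
  ],
  "gripper": [-1,-1,-1,-1,-1]
}}

```text
time: 6.08
eef_pos: [649.3, -244.2, 115.1]
orientation: [0.536, 0.463, -0.461, -0.535]
force: [-0.5, 0.2, -0.8]
width: 0.361
```

```bash
python3 -c "
from h import *
plan([(648.6,-245,114,81.8)])"
```

```text
t 6.08 pos [ 649.3 -244.2  115.1] az 81.61 tilt [ 0.1  -0.16] F [-0.5  0.2 -0.8] w 0.361
(648.6, -245, 114, 81.8) travel [-0.8, 1.1, 0.5] rot [0.2, -0.2, 0.1] rows 0.0 0.0
```

Request:
{"method": "play_rows", "body": {
  "rot": [
    [0,-0.2,0],
    [0,-0.2,0],
    [0,-0.2,0]
  ],
  "travel": [
    [-0.6,0.7,0.5],
    [-0.6,1.3,0.5],
    [-0.6,1.3,0.5]
  ],
  "gripper": [-1,-1,-1]
}}

```text
time: 6.45
eef_pos: [648.7, -244.9, 114.2]
orientation: [0.535, 0.464, -0.462, -0.534]
force: [-0.5, -0.2, -0.4]
width: 0.366
```

```bash
python3 -c "
from part import *
plan([(648.6,-245,114,81.8)])
save('wrist','F')
P=part('wristF',(649,-245),36,60,r=42)
f=np.array([np.cos(np.radians(-8.2)),np.sin(np.radians(-8.2))]); l=np.array([-f[1],f[0]])
Q=P[:,:2]-[554.4,-231.4]; X=Q@f;Y=Q@l
k=(np.abs(Y)>19)&(P[:,2]>36)&(P[:,2]<42)&(X>65)&(X<88)
print(k.sum(),np.percentile(X[k],[1,99]),np.median(P[k,2]))
"
```

```text
t 6.45 pos [ 648.7 -244.9  114.2] az 81.8 tilt [ 0.09 -0.18] F [-0.5 -0.2 -0.4] w 0.366
(648.6, -245, 114, 81.8) travel [-0.1, 0.2, 0.1] rot [0.2, 0.0, 0.1] rows 0.0 0.0
wristF 36 60 n 2033 px [218 204 122  38] rect 630.3 -242.0 60.3 20.4 81.7 mean [ 626.  -241.5   44.7] z95 [37.5 40.3 58.1]
867 [74.73343487 85.31954226] 39.122934996324545
```

View pics/wristF.png

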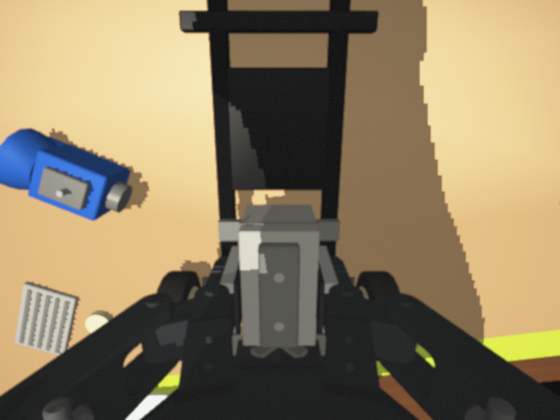

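Request:
{"method": "play_rows", "body": {
  "rot": [
    [0,0,0],
    [0,0,0]
  ],
  "travel": [
    [0,1,0],
    [0,1,0]
  ],
  "gripper": [-1,-1]
}}

```text
time: 6.75
eef_pos: [648.8, -244.9, 114.1]
orientation: [0.535, 0.464, -0.462, -0.534]
force: [-2.2, -0.2, 4.8]
width: 0.366
```

Request:
{"method": "play_rows", "body": {
  "rot": [
    [0,0,0],
    [0,0,0],
    [0,0,0],
    [0,0,0]
  ],
  "travel": [
    [0,0,0],
    [0,0,0],
    [0,-20,0],
    [0,-60,0]
  ],
  "gripper": [0.1,0.1,0.1,0.1]
}}

```text
time: 7.25
eef_pos: [647.9, -244.9, 174.2]
orientation: [-0.534, -0.464, 0.462, 0.535]
force: [1.0, 0.3, -0.2]
width: 0.546
```

```bash
python3 -c "
from part import *
plan([(549,-2,200,52),(560,-10,200,52)])"
```

```text
t 7.25 pos [ 647.9 -244.9  174.2] az 81.81 tilt [ 0.1  -0.06] F [ 1.   0.3 -0.2] w 0.546
(549, -2, 200, 52) travel [226.4, -25.5, 132.5] rot [0.0, 29.8, 0.1] rows 4.2 2.8
(560, -10, 200, 52) travel [0.5, 0.0, -13.6] rot [0.0, 0.0, 0.0] rows 0.2 0.0
```

Request:
{"method": "play_rows", "body": {
  "rot": [
    [0,8,0],
    [0,16,0],
    [0,24,0],
    [0,30,0],
    [0,30,0]
  ],
  "travel": [
    [30,-25,20],
    [85,-25,50],
    [145,-25,85],
    [205,-25,120],
    [226,-25,136]
  ],
  "gripper": [0.5,0.5,0.5,0.5,0.5]
}}

```text
time: 7.88
eef_pos: [544.6, 1.8, 201.4]
orientation: [-0.636, -0.311, 0.308, 0.636]
force: [0.2, -0.1, 0.7]
width: 0.753
```

```bash
python3 -c "
from part import *
save('wrist','G'); save('top','G'); save('scene','G')
part('wristG',(548,-2),5,60);part('wristG',(548,-2),26,60)
P=part('topG',(649,-245),60,75,r=42)
P=part('sceneG',(649,-245),60,75,r=42)
plan([(543.3,1,73,52)])"
```

```text
wristG 5 60 n 2327 px [257 168  38  74] rect 546.1 -1.9 32.0 57.7 51.6 mean [545.8  -1.5  29.8] z95 [21.1 30.4 34.7]
wristG 26 60 n 1943 px [259 180  34  62] rect 549.0 -3.9 27.7 50.7 51.7 mean [548.   -3.2  31.5] z95 [28.1 30.8 34.8]
topG 60 75 n 52 px [378 111  15   9] rect 674.8 -251.2 32.7 18.7 64.0 mean [ 674.3 -251.6   69.3] z95 [64.2 69.6 74.2]
sceneG 60 75 n 389 px [242 326  32  34] rect 652.8 -244.7 33.0 61.2 81.5 mean [ 654.7 -246.7   69.6] z95 [62.9 70.1 73.7]
t 8.03 pos [545.1   0.9 201.3] az 52.11 tilt [ 0.19 -0.1 ] F [ 1.7 -0.4  0.3] w 0.752
(543.3, 1, 73, 52) travel [-1.5, 128.3, 1.8] rot [0.1, 0.1, 0.2] rows 2.1 0.0
```

View pics/wristG.png

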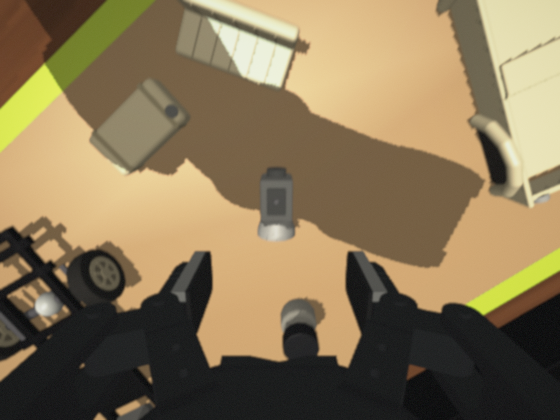

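Request:
{"method": "play_rows", "body": {
  "rot": [
    [0,0.4,0],
    [0,0.4,0],
    [0,0.4,0],
    [0,0.4,0],
    [0,0.4,0]
  ],
  "travel": [
    [-1.5,40,1.5],
    [-1.5,80,1.5],
    [-1.5,108,1.5],
    [-1.5,120,1.5],
    [-1.5,122,1.5]
  ],
  "gripper": [0.5,0.5,0.5,0.5,0.5]
}}

```text
time: 8.65
eef_pos: [543.9, 0.2, 79.3]
orientation: [0.637, 0.309, -0.307, -0.636]
force: [0.1, -0.3, -0.0]
width: 0.752
```

Request:
{"method": "play_rows", "body": {
  "rot": [
    [0,0,0],
    [0,0,0],
    [0,0,0],
    [0,0,0],
    [0,0,0]
  ],
  "travel": [
    [0,0,0],
    [0,0,0],
    [0,0,0],
    [0,0,0],
    [0,0,0]
  ],
  "gripper": [-1,-1,-1,-1,-1]
}}

```text
time: 9.28
eef_pos: [544.6, 0.2, 80.5]
orientation: [0.637, 0.31, -0.306, -0.636]
force: [-1.2, -1.3, 6.8]
width: 0.288
```

```bash
python3 -c "
from part import *
save('wrist','H')
plan([(543.3,1,170,52),(563,-120,190,67),(580,-235,170,81.8)])"
```

```text
t 9.32 pos [5.446e+02 2.000e-01 8.050e+01] az 51.66 tilt [ 0.23 -0.21] F [-0.2 -0.8  5.9] w 0.286
(543.3, 1, 170, 52) travel [0.2, -89.5, 1.1] rot [0.2, -0.3, 0.2] rows 1.4 0.0
(563, -120, 190, 67) travel [-83.2, -20.0, -90.0] rot [0.0, -15.0, 0.0] rows 2.0 1.4
(580, -235, 170, 81.8) travel [-99.2, 20.0, -60.6] rot [0.0, -14.8, 0.0] rows 1.9 1.4
```

View pics/wristH.png

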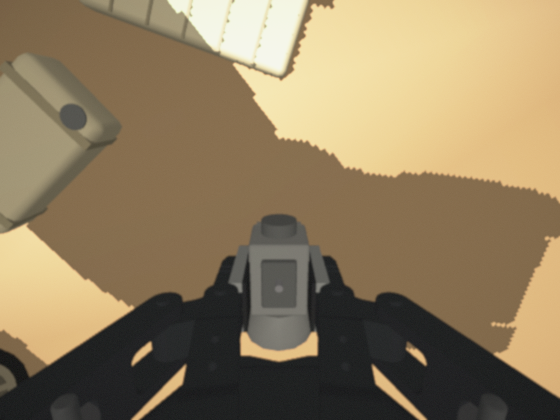

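Request:
{"method": "play_rows", "body": {
  "rot": [
    [0,0,0],
    [0,0,0],
    [0,-5,0],
    [0,-10,0],
    [0,-15,0]
  ],
  "travel": [
    [0,-50,0],
    [0,-95,0],
    [-30,-110,-32],
    [-60,-110,-65],
    [-83,-110,-90]
  ],
  "gripper": [-1,-1,-1,-1,-1]
}}

```text
time: 9.95
eef_pos: [563.1, -123.2, 191.1]
orientation: [0.592, 0.391, -0.387, -0.589]
force: [-0.7, -0.1, -0.4]
width: 0.292
```

```bash
python3 -c "
from part import *
plan([(581,-235.3,170,81.8)])"
```

```text
t 9.95 pos [ 563.1 -123.2  191.1] az 66.73 tilt [ 0.12 -0.34] F [-0.7 -0.1 -0.4] w 0.292
(581, -235.3, 170, 81.8) travel [-96.0, 21.3, -60.6] rot [0.4, -15.1, 0.1] rows 1.8 1.4
```

Request:
{"method": "play_rows", "body": {
  "rot": [
    [0,-7,0],
    [0,-12,0],
    [0.4,-15,0],
    [0.4,-15,0],
    [0.4,-15,0]
  ],
  "travel": [
    [-40,0,-25],
    [-75,5,-47],
    [-92,15,-58],
    [-96,20,-60.5],
    [-96,21,-60.5]
  ],
  "gripper": [-1,-1,-1,-1,-1]
}}

```text
time: 10.58
eef_pos: [580.7, -234.4, 170.2]
orientation: [-0.534, -0.463, 0.462, 0.536]
force: [0.5, -0.2, -0.1]
width: 0.293
```

```bash
cat > cf.py <<'E'
from part import *
O=np.array([554.4,-231.4]); yaw=-8.2
f=np.array([np.cos(np.radians(yaw)),np.sin(np.radians(yaw))]); l=np.array([-f[1],f[0]])
def chf(P): Q=P[...,:2]-O; return np.stack([Q@f,Q@l,P[...,2]],-1)
def box(c,x,y,z,name=''):
    W=chf(cloud(c)); m=(W[...,0]>x[0])&(W[...,0]<x[1])&(W[...,1]>y[0])&(W[...,1]<y[1])&(W[...,2]>z[0])&(W[...,2]<z[1])
    P=W[m]; 
    if len(P)<4: print(name,'few',len(P)); return P
    r=cv2.minAreaRect(P[:,:2].astype(np.float32))
    print(name,'n',len(P),'X',np.percentile(P[:,0],[1,99]).round(1),'Y',np.percentile(P[:,1],[1,99]).round(1),'Z',np.percentile(P[:,2],[5,50,95]).round(1),'rect',np.round(r[0],1),np.round(r[1],1),round(r[2],1)); return P
E
python3 -c "
from cf import *
c=save('wrist','I')
plan([(581,-235.3,170,81.8)])
box(c,(-10,70),(-30,30),(90,140),'gb')
box(c,(-10,70),(-14,14),(110,140),'gb')
box(c,(60,140),(-40,40),(62,80),'eng')
box(c,(-5,59),(-45,45),(30,40),'rails')
box(c,(-60,70),(-35,-17),(30,40),'rail R')
box(c,(-60,70),(17,35),(30,40),'rail L')
"
```

```text
t 10.62 pos [ 580.9 -233.8  170.5] az 81.77 tilt [0.12 0.04] F [0.6 0.7 0.1] w 0.292
(581, -235.3, 170, 81.8) travel [-1.4, 0.5, -0.3] rot [-0.0, -0.0, 0.1] rows 0.0 0.0
gb n 10438 X [ 0.  56.3] Y [-23.2  25.3] Z [107.9 120.4 136.2] rect [28.6  4.4] [61.  54.4] 19.9
gb n 7914 X [ 0.2 56.5] Y [-13.4  13.7] Z [113.8 120.5 135.2] rect [28.7  0. ] [58.2 28. ] 0.1
eng n 502 X [ 98.2 109.9] Y [-15.1  15.7] Z [70.6 75.4 78.2] rect [1.039e+02 1.000e-01] [32.1 12.9] 87.0
rails n 3818 X [-3.8 45. ] Y [-29.5  29.6] Z [33.9 35.1 36.2] rect [23.8  0. ] [57.4 60.1] 0.1
rail R n 2759 X [-58.8  45.3] Y [-34.2 -17.3] Z [33.8 35.1 36.1] rect [ -3.8 -26. ] [112.4  18. ] 0.1
rail L n 2684 X [-58.9  43.9] Y [17.2 34.3] Z [33.8 35.  36.2] rect [-6.4 26. ] [ 17.9 106.9] 89.9
```

View pics/wristI.png

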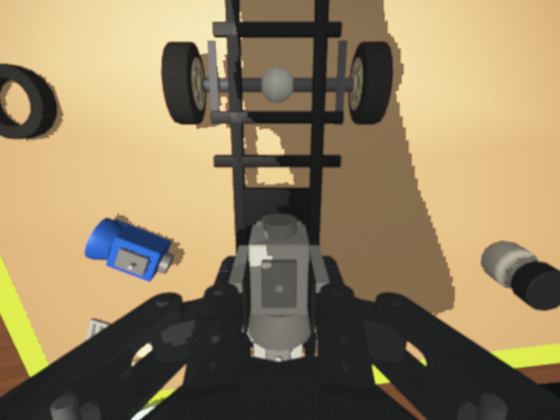

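```bash
python3 -c "
from cf import *
plan([(582.3,-234.8,115.5,81.8)])"
```

```text
t 10.62 pos [ 580.9 -233.8  170.5] az 81.77 tilt [0.12 0.04] F [0.6 0.7 0.1] w 0.292
(582.3, -234.8, 115.5, 81.8) travel [-0.9, 55.0, -1.6] rot [-0.0, -0.0, 0.1] rows 0.9 0.0
```

Request:
{"method": "play_rows", "body": {
  "rot": [
    [0,0,0],
    [0,0,0],
    [0,0,0],
    [0,0,0],
    [0,0,0]
  ],
  "travel": [
    [-1,20,-1.5],
    [-1,40,-1.5],
    [-1,51,-1.5],
    [-1,54,-1.5],
    [-1,54.5,-1.5]
  ],
  "gripper": [-1,-1,-1,-1,-1]
}}

```text
time: 11.25
eef_pos: [582.4, -234.8, 116.0]
orientation: [-0.534, -0.463, 0.462, 0.535]
force: [-0.4, -0.4, -0.4]
width: 0.29
```

```bash
python3 -c "
from cf import *
plan([(582.3,-234.8,114,81.8)])
c=save('wrist','J')
box(c,(-10,70),(-14,14),(55,75),'gb')
box(c,(-10,10),(-14,14),(40,75),'gb stub')
box(c,(-10,40),(-45,45),(30,40),'rails')
"
```

```text
t 11.25 pos [ 582.4 -234.8  116. ] az 81.78 tilt [0.14 0.03] F [-0.4 -0.4 -0.4] w 0.29
(582.3, -234.8, 114, 81.8) travel [-0.1, 2.0, 0.1] rot [-0.0, -0.0, 0.1] rows 0.0 0.0
gb n 7925 X [ 1.8 67.5] Y [-13.1  13.4] Z [58.7 65.8 70.2] rect [34.8 -0. ] [67.4 28. ] 0.0
gb stub n 1652 X [1.4 9.9] Y [-11.4  13.3] Z [46.9 59.4 65.4] rect [5.6 1. ] [25.7  8.9] 89.9
rails n 3878 X [-9.6 28.3] Y [-29.5  29.7] Z [33.3 35.1 36.1] rect [11.   2.8] [42.1 78.4] 0.1
```

View pics/wristJ.png

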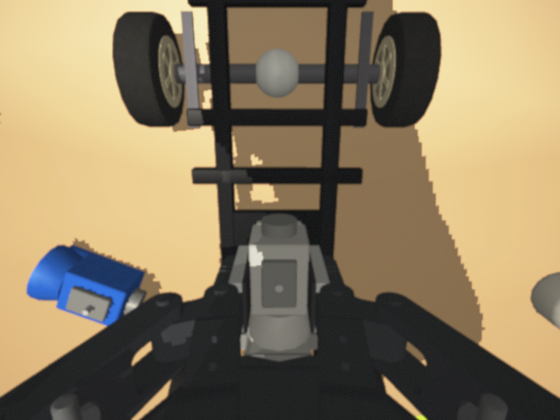

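Stub end at x≈1.5 → gearbox point ≈ 32.5, centred. Lower to contact.

Request:
{"method": "play_rows", "body": {
  "rot": [
    [0,0,0],
    [0,0,0],
    [0,0,0]
  ],
  "travel": [
    [0,1,0],
    [0,2,0],
    [0,2,0]
  ],
  "gripper": [-1,-1,-1]
}}

```text
time: 11.68
eef_pos: [582.7, -234.9, 114.6]
orientation: [-0.534, -0.464, 0.462, 0.535]
force: [-1.2, -0.6, 1.2]
width: 0.289
```

Request:
{"method": "play_rows", "body": {
  "rot": [
    [0,0,0],
    [0,0,0]
  ],
  "travel": [
    [0,0.8,0],
    [0,0.8,0]
  ],
  "gripper": [-1,-1]
}}

```text
time: 11.92
eef_pos: [582.6, -234.9, 114.5]
orientation: [-0.534, -0.463, 0.462, 0.535]
force: [-2.5, 0.4, 6.5]
width: 0.288
```

Request:
{"method": "play_rows", "body": {
  "rot": [
    [0,0,0],
    [0,0,0],
    [0,0,0],
    [0,0,0]
  ],
  "travel": [
    [0,-0.5,0],
    [0,-0.5,0],
    [0,-20,0],
    [0,-65,0]
  ],
  "gripper": [0,0,0,0]
}}

```text
time: 12.42
eef_pos: [581.7, -234.9, 179.5]
orientation: [-0.533, -0.463, 0.463, 0.536]
force: [-0.5, -0.4, 0.3]
width: 0.501
```

```bash
python3 -c "
from cf import *
c=save('wrist','K')
box(c,(-10,62),(-20,20),(58,75),'gb')
box(c,(-10,10),(-14,14),(40,75),'gb stub')
box(c,(62,130),(-40,40),(62,80),'eng')
part('topG',(434,47),5,60,r=60);part('wristG',(434,47),5,60,r=60);part('topG',(434,47),38,60,r=60);part('wristG',(434,47),38,60,r=60)
part('scene0',(434,47),38,60,r=60)
plan([(430,0,200,30),(425,45,200,-57)])
"
```

```text
gb n 3310 X [ 3.2 58.6] Y [-12.2  13.8] Z [59.6 64.6 68.7] rect [30.6  0.2] [57.5 29.7] 0.7
gb stub n 635 X [2.  9.9] Y [-11.4  13. ] Z [45.  58.  63.8] rect [5.9 0.8] [ 8.2 25.3] 0.1
eng n 3556 X [ 66.6 118. ] Y [-15.3  16. ] Z [66.5 71.7 77.9] rect [93.5  0.4] [32.2 55. ] 89.6
topG 5 60 n 584 px [249 203  33  37] rect 432.2 47.7 86.7 47.8 29.7 mean [432.3  46.6  23.1] z95 [11.5 16.1 48.4]
wristG 5 60 n 7690 px [175   0 124  92] rect 433.1 48.9 84.1 40.3 32.8 mean [434.1  51.   24. ] z95 [13.7 15.5 47.3]
topG 38 60 n 148 px [249 207  22  31] rect 425.9 59.3 83.3 9.9 32.5 mean [425.3  59.   46.5] z95 [42.4 46.7 50.2]
wristG 38 60 n 1989 px [176   0 123  45] rect 426.5 62.1 80.6 10.9 32.7 mean [432.4  64.6  45.9] z95 [40.7 46.4 48. ]
scene0 38 60 n 173 px [265 185  36  10] rect 427.9 61.7 83.3 13.8 34.0 mean [428.6  60.3  44.6] z95 [39.2 44.9 48.5]
t 12.47 pos [ 584.7 -234.3  186.9] az 81.8 tilt [ 0.09 -0.41] F [2.6 0.2 4.8] w 0.5
(430, 0, 200, 30) travel [209.9, -14.1, 186.4] rot [0.3, 51.8, 0.3] rows 4.5 4.8
(425, 45, 200, -57) travel [18.2, 0.0, 41.5] rot [0.0, 87.0, 0.0] rows 0.7 8.1
```

View pics/wristK.png

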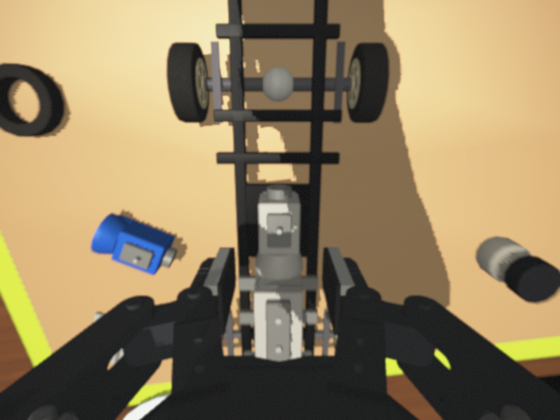

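```bash
python3 -c "
from h import *
plan([(510,-120,200,30),(440,10,200,-21),(426,60,190,-57)])
"
```

```text
t 12.47 pos [ 584.7 -234.3  186.9] az 81.8 tilt [ 0.09 -0.41] F [2.6 0.2 4.8] w 0.5
(510, -120, 200, 30) travel [102.5, -13.5, 90.1] rot [0.3, 51.8, 0.3] rows 2.2 4.8
(440, 10, 200, -21) travel [4.4, 0.0, 147.6] rot [0.0, 51.0, 0.0] rows 2.4 4.8
(426, 60, 190, -57) travel [-31.0, 10.0, 41.7] rot [0.0, 36.0, 0.0] rows 0.8 3.4
```

Request:
{"method": "play_rows", "body": {
  "rot": [
    [0,10,0],
    [0,20,0],
    [0,31,0],
    [0,42,0],
    [0,52,0]
  ],
  "travel": [
    [10,-13,10],
    [35,-13,30],
    [60,-13,52],
    [82,-13,72],
    [102,-13,90]
  ],
  "gripper": [0,0,0,0,0]
}}

```text
time: 13.1
eef_pos: [509.8, -119.3, 200.8]
orientation: [0.684, 0.183, -0.177, -0.683]
force: [-0.3, 0.8, 0.5]
width: 0.501
```

Request:
{"method": "play_rows", "body": {
  "rot": [
    [0,10,0],
    [0,20,0],
    [0,31,0],
    [0,42,0],
    [0,52,0]
  ],
  "travel": [
    [4,0,35],
    [4,0,75],
    [4,0,110],
    [4,0,135],
    [4,0,148]
  ],
  "gripper": [0,0,0,0,0]
}}

```text
time: 13.72
eef_pos: [440.1, 13.4, 201.4]
orientation: [-0.692, 0.135, -0.143, 0.694]
force: [-0.1, 0.6, 0.0]
width: 0.502
```

```bash
python3 -c "
from h import *
plan([(426,60,180,-57)])
"
```

```text
t 13.72 pos [440.1  13.4 201.4] az -22.71 tilt [0.56 0.29] F [-0.1  0.6  0. ] w 0.502
(426, 60, 180, -57) travel [-31.2, 21.3, 37.5] rot [-0.5, 34.3, 0.5] rows 0.9 3.2
```

Request:
{"method": "play_rows", "body": {
  "rot": [
    [0,10,0],
    [0,20,0],
    [-0.5,29,0.5],
    [-0.5,34,0.5],
    [-0.5,34,0.5]
  ],
  "travel": [
    [-10,0,15],
    [-20,10,28],
    [-28,18,35],
    [-31,21,37.5],
    [-31,21,37.5]
  ],
  "gripper": [0,0,0,0,0]
}}

```text
time: 14.35
eef_pos: [426.3, 60.8, 181.0]
orientation: [-0.623, 0.335, -0.335, 0.623]
force: [-0.1, -0.7, -0.3]
width: 0.505
```

```bash
python3 -c "
from part import *
save('wrist','L')
plan([(425,61.5,92,-57)])
part('wristL',(434,47),5,60,r=60);part('wristL',(425,61),38,60,r=60)
"
```

```text
t 14.4 pos [426.5  60.5 181. ] az -56.53 tilt [-0.01  0.01] F [-0.2  0.4  0.4] w 0.501
(425, 61.5, 92, -57) travel [-1.7, 89.0, -0.7] rot [-0.0, 0.5, -0.0] rows 1.4 0.0
wristL 5 60 n 5509 px [270 151  55 122] rect 433.6 49.1 83.9 40.1 32.7 mean [436.   52.1  24.4] z95 [13.7 15.4 47.4]
wristL 38 60 n 1640 px [270 157  16 116] rect 425.8 61.7 83.4 10.3 32.5 mean [428.   63.3  46.4] z95 [44.4 46.6 47.8]
```

View pics/wristL.png

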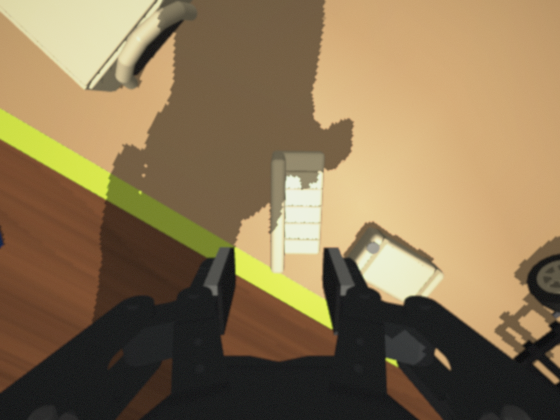

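Request:
{"method": "play_rows", "body": {
  "rot": [
    [0,0.8,0],
    [0,0.8,0],
    [0,0.8,0],
    [0,0.8,0],
    [0,0.8,0]
  ],
  "travel": [
    [-1.4,30,0],
    [-1.4,58,0],
    [-1.4,73,0],
    [-1.4,80,0],
    [-1.4,81,0]
  ],
  "gripper": [0,0,0,0,0]
}}

```text
time: 15.02
eef_pos: [425.9, 61.6, 100.1]
orientation: [-0.62, 0.339, -0.339, 0.621]
force: [0.3, -0.1, -0.2]
width: 0.498
```

Request:
{"method": "play_rows", "body": {
  "rot": [
    [0,0,0],
    [0,0,0],
    [0,0,0],
    [0,0,0]
  ],
  "travel": [
    [0,0,0],
    [0,0,0],
    [0,0,0],
    [0,0,0]
  ],
  "gripper": [-1,-1,-1,-1]
}}

```text
time: 15.52
eef_pos: [426.3, 61.5, 100.9]
orientation: [-0.62, 0.339, -0.339, 0.621]
force: [0.9, -0.5, 5.8]
width: 0.097
```

```bash
python3 -c "
from part import *
save('wrist','M')
plan([(425.5,61.5,190,-57),(470,-100,190,-32),(512,-224,180,-8.2)])
"
```

```text
t 15.57 pos [426.3  61.6 100.8] az -57.3 tilt [0.03 0.1 ] F [-0.6 -1.2  6.7] w 0.103
(425.5, 61.5, 190, -57) travel [-0.3, -89.2, -0.6] rot [-0.1, -0.3, 0.0] rows 1.4 0.0
(470, -100, 190, -32) travel [159.7, 0.0, -50.6] rot [0.0, -25.0, 0.0] rows 2.7 2.3
(512, -224, 180, -8.2) travel [101.3, 10.0, -82.9] rot [0.0, -23.8, 0.0] rows 2.1 2.2
```

View pics/wristM.png

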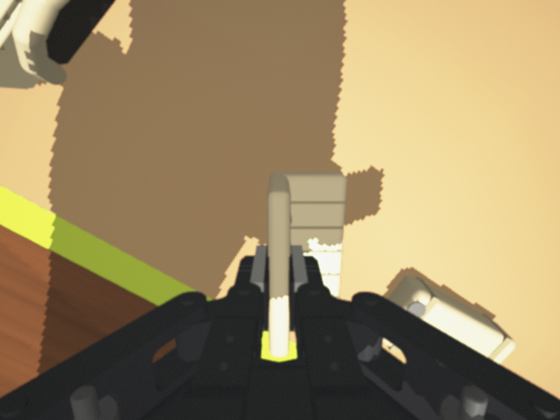

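Request:
{"method": "play_rows", "body": {
  "rot": [
    [0,0,0],
    [0,0,0],
    [0,-8,0],
    [0,-16,0],
    [0,-25,0]
  ],
  "travel": [
    [0,-45,0],
    [0,-85,0],
    [50,-90,-15],
    [105,-90,-32],
    [159,-90,-51]
  ],
  "gripper": [-1,-1,-1,-1,-1]
}}

```text
time: 16.2
eef_pos: [469.7, -101.4, 191.5]
orientation: [-0.679, 0.194, -0.196, 0.68]
force: [0.4, -0.1, 0.2]
width: 0.098
```

```bash
python3 -c "
from part import *
plan([(511.8,-225.3,185,-8.2)])
"
```

```text
t 16.2 pos [ 469.7 -101.4  191.5] az -31.97 tilt [0.16 0.1 ] F [ 0.4 -0.1  0.2] w 0.098
(511.8, -225.3, 185, -8.2) travel [101.3, 6.7, -82.8] rot [-0.1, -23.8, 0.2] rows 2.1 2.2
```

Request:
{"method": "play_rows", "body": {
  "rot": [
    [0,-8,0],
    [0,-16,0],
    [0,-22,0],
    [0,-24,0],
    [0,-24,0]
  ],
  "travel": [
    [35,0,-28],
    [70,3,-56],
    [92,6,-75],
    [100,6,-81.5],
    [101,6.5,-83]
  ],
  "gripper": [-1,-1,-1,-1,-1]
}}

```text
time: 16.82
eef_pos: [511.3, -226.2, 185.1]
orientation: [-0.705, 0.049, -0.051, 0.705]
force: [-0.2, -0.2, -1.5]
width: 0.104
```

```bash
python3 -c "
from cf import *
c=save('wrist','N')
plan([(511.8,-225.3,135.5,-8.2)])
box(c,(-80,20),(-30,70),(80,150),'seat')
box(c,(-80,20),(-60,70),(93,110),'cushion')
box(c,(-80,20),(-60,70),(120,140),'back')
box(c,(-80,-20),(-35,35),(30,40),'rails')
box(c,(-20,0),(-10,35),(30,40),'bar')
box(c,(-135,-50),(-33,33),(30,40),'bars')
"; python3 ch.py wristN
```

```text
t 16.88 pos [ 511.2 -225.6  185.1] az -8.05 tilt [0.17 0.04] F [-0.1 -0.7 -0.1] w 0.1
(511.8, -225.3, 135.5, -8.2) travel [0.5, 49.6, 0.3] rot [-0.0, 0.1, 0.2] rows 0.8 0.0
seat n 10640 X [-59.7  -9.6] Y [-27.8  40.4] Z [ 98.  109.5 142.4] rect [-35.    5.4] [53.  70.7] 0.1
cushion n 5181 X [-44.8  -9.1] Y [-25.8  40.4] Z [ 97.5  99.3 100.4] rect [-28.6   5.5] [40.1 70.5] 0.1
back n 4824 X [-60.3 -27. ] Y [-40.2  40.2] Z [124.2 130.9 136.9] rect [-41.6  -0.8] [34.3 81.6] 15.8
rails n 1357 X [-79.7 -25.5] Y [-29.  34.] Z [30.6 34.6 36. ] rect [-50.1   2.4] [64.7 59.7] 90.0
bar n 114 X [-19.4  -0.6] Y [29.9 34.8] Z [30.8 34.7 36. ] rect [-10.1  32.3] [ 5.1 19.5] 89.2
bars n 5182 X [-133.6  -52.8] Y [-31.1  31.6] Z [31.3 34.9 36. ] rect [-92.2   0. ] [66.  84.4] 90.0
z of rails [29.5 34.9 36.7]
yaw -8.908964344897127 resid 0.565767330966209
[(-144, 21), (-142, 110), (-140, 121), (-138, 124), (-136, 111), (-130, 80), (-128, 121), (-126, 111), (-124, 141), (-104, 97), (-102, 107), (-100, 115), (-98, 96), (-6, 9), (-4, 50), (-2, 57), (0, 38), (2, 15), (4, 13), (6, 14), (8, 13), (10, 14), (
[... 376 characters left out ...]
), (-84, 16), (-82, 23), (-80, 31), (-78, 27), (-76, 29), (-74, 23), (-72, 35), (-70, 28), (-68, 24), (-66, 23), (-64, 17), (-62, 21), (-60, 23), (-58, 22), (-56, 34), (-54, 39), (-52, 50), (-50, 49), (-48, 28), (-28, 39), (-26, 46), (-24, 44), (-22, 47), (-20, 15), (68, 4), (70, 4), (72, 4), (74, 4), (78, 4), (84, 6), (88, 5), (90, 4), (92, 5), (94, 10), (96, 8), (98, 7), (100, 9), (102, 25), (104, 41), (106, 32), (108, 28), (110, 35), (112, 29), (114, 30), (116, 34), (118, 36), (120, 36), (122, 39), (124, 38), (126, 41), (128, 40), (130, 40), (132, 37), (134, 29), (136, 31), (138, 21), (140, 19), (142, 15), (144, 16), (146, 17), (148, 13), (150, 15), (152, 7)]
[ 563.48790104 -232.60332386]
```

View pics/wristN.png

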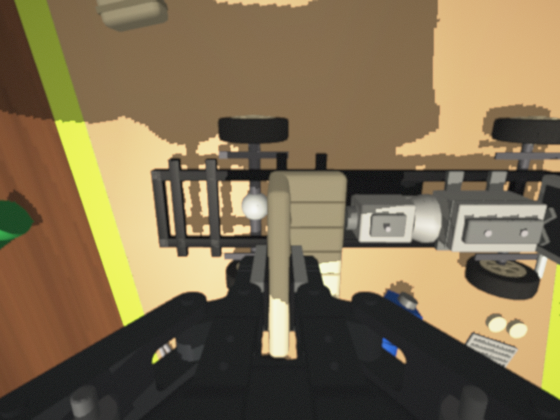

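Request:
{"method": "play_rows", "body": {
  "rot": [
    [0,0.1,0.2],
    [0,0.1,0.2],
    [0,0.1,0.2],
    [0,0.1,0.2],
    [0,0.1,0.2]
  ],
  "travel": [
    [0.5,18,0.3],
    [0.5,36,0.3],
    [0.5,45,0.3],
    [0.5,49,0.3],
    [0.5,49.5,0.3]
  ],
  "gripper": [-1,-1,-1,-1,-1]
}}

```text
time: 17.5
eef_pos: [511.9, -225.0, 135.5]
orientation: [-0.705, 0.05, -0.05, 0.706]
force: [-0.6, 0.6, -0.6]
width: 0.1
```

```bash
python3 -c "
from cf import *
c=save('wrist','O')
plan([(511.8,-225.3,134.5,-8.2)])
box(c,(-80,20),(-60,70),(45,56),'cushion')
box(c,(-80,20),(-60,70),(70,90),'back')
"
```

```text
t 17.55 pos [ 512.  -225.1  135.7] az -8.14 tilt [-0.02  0.04] F [ 0.3 -0.2  0.1] w 0.098
(511.8, -225.3, 134.5, -8.2) travel [-0.2, 1.2, -0.2] rot [-0.0, 0.1, -0.0] rows 0.0 0.0
cushion n 7625 X [-75.6  14.7] Y [-26.9  65.9] Z [46.7 49.6 51.4] rect [-23.9  11.5] [ 86.8 127.9] 12.3
back n 4811 X [-59.8 -26.7] Y [-39.   41.4] Z [74.5 81.4 86.8] rect [-41.4   0.5] [34.4 81.6] 16.1
```

View pics/wristO.png

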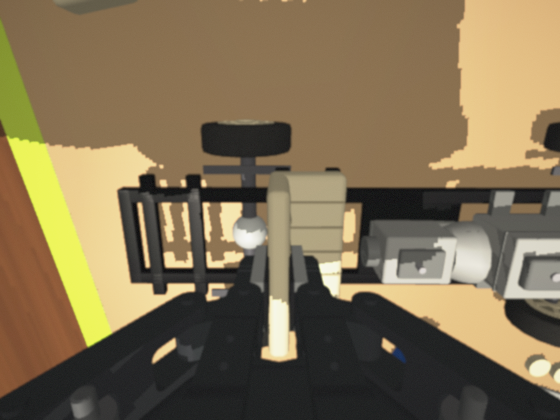

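```bash
python3 -c "
from cf import *
c=load('wristO')
box(c,(-36,-5),(20,60),(46,53),'cushion')
box(c,(-48,-38),(-60,60),(74,90),'back')
box(c,(-30,-15),(0,60),(46,53),'cushion')
"
```

```text
cushion n 2167 X [-35.9  -9.1] Y [20.3 41.5] Z [47.8 49.5 50.7] rect [-22.2  30.9] [27.6 21.8] 0.1
back n 3565 X [-47.9 -38.4] Y [-39.6  41.4] Z [79.5 81.4 82.5] rect [-43.1  -0.4] [84.3 10. ] 89.8
cushion n 2197 X [-29.9 -15.2] Y [ 0.4 41.4] Z [48.4 49.7 50.7] rect [-22.5  20.9] [15.  41.7] 0.0
```

Request:
{"method": "play_rows", "body": {
  "rot": [
    [0,0,0],
    [0,0,0],
    [0,0,0]
  ],
  "travel": [
    [0,1,0],
    [0,1.8,0],
    [0,1.8,0]
  ],
  "gripper": [-1,-1,-1]
}}

```text
time: 17.92
eef_pos: [512.3, -225.2, 134.9]
orientation: [0.705, -0.05, 0.051, -0.705]
force: [-1.3, -0.0, 6.5]
width: 0.1
```

Request:
{"method": "play_rows", "body": {
  "rot": [
    [0,0,0],
    [0,0,0],
    [0,0,0],
    [0,0,0],
    [0,0,0]
  ],
  "travel": [
    [0,0,0],
    [0,0,0],
    [0,-15,0],
    [0,-45,0],
    [0,-60,0]
  ],
  "gripper": [-0.3,-0.3,-0.3,-0.3,-0.3]
}}

```text
time: 18.55
eef_pos: [512.9, -225.2, 197.0]
orientation: [0.706, -0.049, 0.051, -0.705]
force: [-0.1, -0.1, -0.7]
width: 0.346
```

```bash
python3 -c "
from cf import *
c=save('wrist','P')
box(c,(-36,-5),(20,60),(46,53),'cushion')
box(c,(-55,-30),(-60,60),(74,90),'back')
part('wristL',(433,-52),5,40,r=60);part('top0',(433,-52),5,40,r=60);part('wristA',(433,-52),5,40,r=60);part('wristG',(433,-52),5,40,r=55);part('wristP',(433,-52),5,40,r=55)
plan([(434,-52,200,2)])
"
```

```text
cushion n 1203 X [-35.8  -8.4] Y [20.2 41.2] Z [47.4 49.  50.2] rect [-21.9  30.6] [21.2 27.9] 90.0
back n 1918 X [-47.8 -37.8] Y [-39.8  41. ] Z [78.5 80.7 81.9] rect [-42.7  -0.2] [10.2 83.2] 0.4
wristL 5 40 n 3952 px [347 227  97  76] rect 432.7 -48.9 40.3 71.9 2.5 mean [436.3 -44.2  21.6] z95 [10.8 22.9 24.1]
top0 5 40 n 511 px [290 210  32  20] rect 435.1 -50.7 46.9 74.3 3.3 mean [432.1 -51.8  22.2] z95 [16.7 22.7 26.2]
wristA 5 40 n 3362 px [399  17  80  56] rect 432.4 -50.7 40.6 72.3 2.8 mean [432.7 -53.5  21.9] z95 [15.1 22.7 24.2]
wristG 5 40 n 5292 px [ 88  79 102  98] rect 432.3 -49.4 40.8 71.7 2.4 mean [433.3 -46.4  22.1] z95 [14.3 22.9 24.3]
wristP 5 40 n 2081 px [101   0  70  37] rect 433.7 -77.3 20.2 41.0 88.1 mean [434.7 -78.9  20.4] z95 [ 8.8 22.4 24.1]
t 18.6 pos [ 513.3 -225.4  198.2] az -8.15 tilt [ 0.29 -0.06] F [0.5 0.  1.2] w 0.352
(434, -52, 200, 2) travel [-103.1, -2.5, 160.4] rot [0.1, -10.1, 0.3] rows 3.1 0.9
```

View pics/wristP.png

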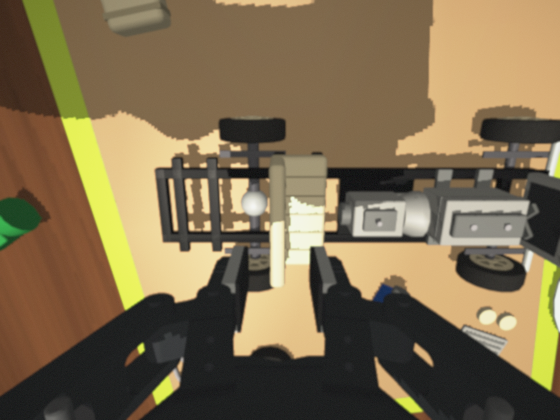

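Request:
{"method": "play_rows", "body": {
  "rot": [
    [0,-3,0],
    [0,-6,0],
    [0,-10,0],
    [0,-10.6,0],
    [0,-10.6,0]
  ],
  "travel": [
    [-35,-2,55],
    [-70,5,108],
    [-95,12,148],
    [-102,18,161],
    [-103,18,162]
  ],
  "gripper": [0.5,0.5,0.5,0.5,0.5]
}}

```text
time: 19.23
eef_pos: [434.4, -50.2, 179.3]
orientation: [0.708, 0.017, -0.014, -0.706]
force: [1.1, -0.5, 0.1]
width: 0.744
```

```bash
python3 -c "
from cf import *
c=save('wrist','Q')
part('wristQ',(433,-50),5,40,r=55)
plan([(432.6,-49.8,78,2.5)])
"
```

```text
wristQ 5 40 n 4827 px [248 157  55  93] rect 432.2 -48.9 40.1 70.7 2.7 mean [432.2 -46.   22.6] z95 [19.9 23.  24.2]
t 19.27 pos [434.8 -51.  179.5] az 2.42 tilt [ 0.27 -0.14] F [-0.2 -0.2  1.3] w 0.747
(432.6, -49.8, 78, 2.5) travel [-2.6, 101.5, 1.5] rot [0.1, -0.1, 0.3] rows 1.6 0.0
```

View pics/wristQ.png

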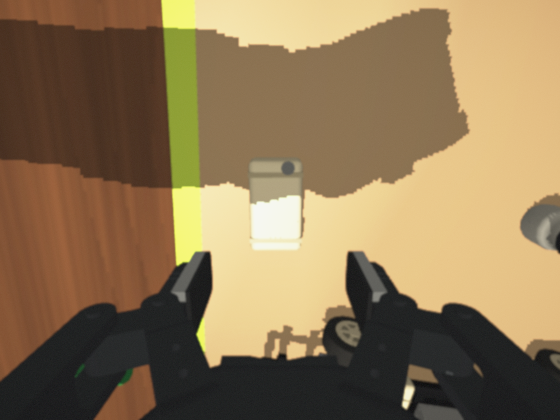

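Request:
{"method": "play_rows", "body": {
  "rot": [
    [0,0,0.3],
    [0,0,0.3],
    [0,0,0.3],
    [0,0,0.3],
    [0,0,0.3]
  ],
  "travel": [
    [-2.5,35,1.8],
    [-2.5,70,1.8],
    [-2.5,88,1.8],
    [-2.5,96,1.8],
    [-2.5,97.5,1.8]
  ],
  "gripper": [0.5,0.5,0.5,0.5,0.5]
}}

```text
time: 19.9
eef_pos: [433.2, -50.2, 81.8]
orientation: [0.708, 0.014, -0.015, -0.706]
force: [-0.3, 0.1, -0.2]
width: 0.747
```

Request:
{"method": "play_rows", "body": {
  "rot": [
    [0,0,0],
    [0,0,0],
    [0,0,0],
    [0,0,0]
  ],
  "travel": [
    [0,0,0],
    [0,0,0],
    [0,0,0],
    [0,0,0]
  ],
  "gripper": [-1,-1,-1,-1]
}}

```text
time: 20.4
eef_pos: [433.6, -50.6, 82.7]
orientation: [0.708, 0.015, -0.014, -0.706]
force: [0.5, -0.3, 6.6]
width: 0.45
```

```bash
python3 -c "
from cf import *
c=save('wrist','R')
print(O-105*f)
plan([(432.6,-49.8,180,2.5),(445,-150,180,-3),(450.5,-216.4,165,-8.2)])
"
```

```text
[ 450.47349575 -216.42396196]
t 20.45 pos [433.6 -50.7  82.6] az 2.3 tilt [ 0.05 -0.21] F [ 0.3 -0.2  6.6] w 0.45
(432.6, -49.8, 180, 2.5) travel [-0.9, -97.4, 0.5] rot [0.2, -0.2, 0.1] rows 1.6 0.0
(445, -150, 180, -3) travel [8.0, 0.0, -100.6] rot [0.0, 5.5, 0.0] rows 1.6 0.5
(450.5, -216.4, 165, -8.2) travel [9.0, 15.0, -66.0] rot [0.0, 5.2, 0.0] rows 1.1 0.5
```

View pics/wristR.png

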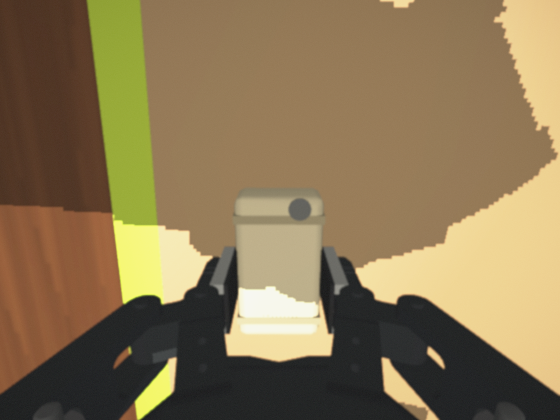

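Request:
{"method": "play_rows", "body": {
  "rot": [
    [0,0,0],
    [0,0,0],
    [0,3,0],
    [0,6,0],
    [0,9,0]
  ],
  "travel": [
    [0,-45,0],
    [0,-90,0],
    [5,-100,-40],
    [9,-100,-85],
    [11,-100,-125]
  ],
  "gripper": [-1,-1,-1,-1,-1]
}}

```text
time: 21.08
eef_pos: [449.7, -176.5, 184.0]
orientation: [0.707, -0.041, 0.043, -0.704]
force: [0.5, -0.1, -0.6]
width: 0.452
```

```bash
python3 -c "
from cf import *
plan([(450.3,-217.7,165,-8.2)])
"
```

```text
t 21.07 pos [ 449.7 -176.5  184. ] az -6.84 tilt [ 0.18 -0.24] F [ 0.5 -0.1 -0.6] w 0.452
(450.3, -217.7, 165, -8.2) travel [5.5, 19.1, -40.7] rot [0.2, 1.4, 0.2] rows 0.7 0.1
```

Request:
{"method": "play_rows", "body": {
  "rot": [
    [0.2,1,0.2],
    [0.2,1.4,0.2],
    [0.2,1.4,0.2],
    [0.2,1.4,0.2]
  ],
  "travel": [
    [3,6,-20],
    [5,14,-35],
    [5.5,18,-40],
    [5.5,19,-40.7]
  ],
  "gripper": [-1,-1,-1,-1]
}}

```text
time: 21.58
eef_pos: [450.2, -216.7, 164.7]
orientation: [-0.705, 0.051, -0.05, 0.705]
force: [-0.9, 0.5, -0.3]
width: 0.447
```

```bash
python3 -c "
from cf import *
c=save('wrist','S')
plan([(450.3,-217.7,118,-8.2)])
box(c,(-140,-70),(-60,60),(100,112),'tank')
box(c,(-128,-82),(-5,60),(100,112),'tank')
box(c,(-60,-30),(-60,60),(74,90),'back')
P=box(c,(-150,-60),(-33,33),(30,40),'bars')
h,e=np.histogram(P[np.abs(P[:,1])>-1][:,0],np.arange(-150,-60,3)); print([(int(a),int(b)) for a,b in zip(e,h)])
"
```

```text
t 21.62 pos [ 450.3 -216.6  164.8] az -8.13 tilt [-0.06  0.01] F [ 0.2 -0.2 -1.1] w 0.448
(450.3, -217.7, 118, -8.2) travel [0.2, 46.8, -1.1] rot [-0.0, 0.1, -0.1] rows 0.7 0.0
tank n 12490 X [-131.4  -80. ] Y [-32.5  36.5] Z [103.2 105.  106.5] rect [-105.6    1.4] [71.8 65.7] 89.1
tank n 7997 X [-125.5  -85.1] Y [-4.5 36.7] Z [102.9 105.1 106.4] rect [-105.    16.1] [45.9 42.1] 0.0
back n 2726 X [-48.2 -38.6] Y [-30.6  40.9] Z [75.7 80.6 81.8] rect [-42.7   3.8] [11.4 75.3] 0.1
bars n 1822 X [-133.9  -60.4] Y [-24.1  32.4] Z [31.2 34.9 36.1] rect [-97.2   3.8] [58.4 75.1] 88.8
[(-150, 0), (-147, 0), (-144, 0), (-141, 0), (-138, 0), (-135, 72), (-132, 65), (-129, 61), (-126, 49), (-123, 65), (-120, 66), (-117, 64), (-114, 64), (-111, 47), (-108, 60), (-105, 60), (-102, 49), (-99, 60), (-96, 71), (-93, 58), (-90, 68), (-87, 55), (-84, 55), (-81, 63), (-78, 55), (-75, 64), (-72, 63), (-69, 121), (-66, 185)]
```

View pics/wristS.png

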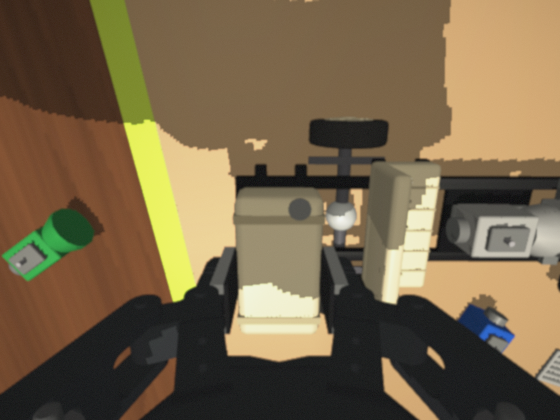

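Request:
{"method": "play_rows", "body": {
  "rot": [
    [0,0,0],
    [0,0,0],
    [0,0,0],
    [0,0,0],
    [0,0,0]
  ],
  "travel": [
    [0.3,18,-0.8],
    [0.3,34,-0.8],
    [0.3,43,-0.8],
    [0.3,46,-0.8],
    [0.3,47,-0.8]
  ],
  "gripper": [-1,-1,-1,-1,-1]
}}

```text
time: 22.25
eef_pos: [450.6, -217.3, 117.8]
orientation: [-0.705, 0.05, -0.05, 0.705]
force: [-0.7, -0.2, 0.4]
width: 0.447
```

Request:
{"method": "play_rows", "body": {
  "rot": [
    [0,0,0],
    [0,0,0],
    [0,0,0]
  ],
  "travel": [
    [0,0.8,0],
    [0,1.4,0],
    [0,1.4,0]
  ],
  "gripper": [-1,-1,-1]
}}

```text
time: 22.62
eef_pos: [450.8, -217.4, 116.7]
orientation: [-0.705, 0.05, -0.05, 0.705]
force: [0.2, -0.1, 1.9]
width: 0.448
```

```bash
python3 -c "
from cf import *
c=save('wrist','T')
plan([(450.3,-217.7,116,-8.2)])
box(c,(-128,-82),(-5,60),(54,70),'tank')
"
```

```text
t 22.68 pos [ 450.8 -217.3  116.7] az -8.12 tilt [-0.02  0.  ] F [ 0.1 -0.1  1.6] w 0.447
(450.3, -217.7, 116, -8.2) travel [-0.4, 0.7, -0.4] rot [-0.0, 0.1, -0.0] rows 0.0 0.0
tank n 7934 X [-125.9  -84.1] Y [-4.6 35.6] Z [55.5 57.2 60.8] rect [-105.    15.7] [45.9 41.4] 0.0
```

Request:
{"method": "play_rows", "body": {
  "rot": [
    [0,0,0],
    [0,0,0]
  ],
  "travel": [
    [0,0.7,0],
    [0,0.7,0]
  ],
  "gripper": [-1,-1]
}}

```text
time: 22.92
eef_pos: [450.8, -217.3, 116.7]
orientation: [0.706, -0.05, 0.05, -0.705]
force: [-2.6, 0.5, 8.9]
width: 0.452
```

Request:
{"method": "play_rows", "body": {
  "rot": [
    [0,0,0],
    [0,0,0],
    [0,0,0],
    [0,0,0],
    [0,0,0]
  ],
  "travel": [
    [0,-0.5,0],
    [0,-0.5,0],
    [0,-20,0],
    [0,-60,0],
    [0,-90,0]
  ],
  "gripper": [0.2,0.2,0.2,0.2,0.2]
}}

```text
time: 23.55
eef_pos: [450.9, -217.2, 207.8]
orientation: [0.705, -0.05, 0.05, -0.705]
force: [-0.8, -1.4, -0.0]
width: 0.602
```

```bash
python3 -c "
from cf import *
c=save('wrist','U')
box(c,(-135,-75),(-60,60),(50,65),'tank')
box(c,(-55,-30),(-60,60),(70,90),'back')
part('top0',(475,409),5,30,r=45);part('scene0',(475,409),5,30,r=45)
plan([(440,-80,220,35),(440,150,220,60),(470,400,200,81.8)])
"
```

```text
tank n 4918 X [-124.5  -85.4] Y [-33.4  36. ] Z [55.  57.  58.3] rect [-105.1    0.9] [70.9 40.3] 89.8
back n 1934 X [-48.1 -38. ] Y [-33.   41.1] Z [72.1 80.6 81.9] rect [-42.7   1.5] [11.2 79.9] 0.1
top0 5 30 n 327 px [110 200  21  20] rect 472.7 408.5 48.0 48.9 0.7 mean [472.8 407.5  16.5] z95 [10.2 17.1 20.2]
scene0 5 30 n 241 px [376 123  20  16] rect 476.0 410.6 52.4 48.7 84.0 mean [477.7 408.5  14.8] z95 [ 7.6 15.5 18.6]
t 23.6 pos [ 452.2 -217.4  211. ] az -8.1 tilt [ 0.27 -0.11] F [ 1.  -0.8  2.1] w 0.599
(440, -80, 220, 35) travel [-31.4, -9.4, 134.3] rot [0.2, -43.1, 0.2] rows 2.2 4.0
(440, 150, 220, 60) travel [131.9, 0.0, 188.4] rot [0.0, -25.0, 0.0] rows 3.7 2.3
(470, 400, 200, 81.8) travel [231.5, 20.0, 99.0] rot [0.0, -21.8, 0.0] rows 4.0 2.0
```

View pics/wristU.png

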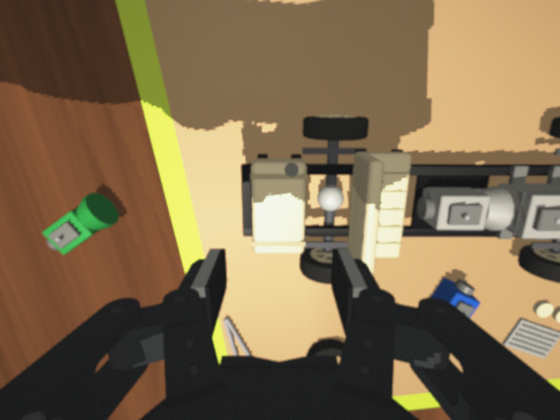

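Request:
{"method": "play_rows", "body": {
  "rot": [
    [0,-10,0],
    [0,-20,0],
    [0,-30,0],
    [0,-40,0],
    [0,-45,0]
  ],
  "travel": [
    [-5,-8,40],
    [-15,-8,90],
    [-25,-8,140],
    [-35,-8,195],
    [-43,-8,245]
  ],
  "gripper": [0.7,0.7,0.7,0.7,0.7]
}}

```text
time: 24.22
eef_pos: [443.9, 32.8, 218.3]
orientation: [0.672, 0.226, -0.224, -0.669]
force: [0.6, 0.1, -0.3]
width: 0.849
```

```bash
python3 -c "
from cf import *
plan([(450,260,210,70),(474,409,170,81.8)])
"
```

```text
t 24.23 pos [443.9  32.8 218.3] az 37.13 tilt [ 0.13 -0.27] F [ 0.6  0.1 -0.3] w 0.849
(450, 260, 210, 70) travel [142.0, 7.8, 177.4] rot [0.3, -32.9, 0.0] rows 3.6 3.1
(474, 409, 170, 81.8) travel [148.2, 40.0, 28.4] rot [0.0, -11.8, 0.0] rows 2.5 1.1
```

Request:
{"method": "play_rows", "body": {
  "rot": [
    [0,-8,0],
    [0,-16,0],
    [0,-24,0],
    [0.3,-33,0],
    [0.3,-33,0]
  ],
  "travel": [
    [35,5,45],
    [75,8,93],
    [110,8,138],
    [137,8,171],
    [142,8,177]
  ],
  "gripper": [0.7,0.7,0.7,0.7,0.7]
}}

```text
time: 24.85
eef_pos: [449.6, 262.9, 209.6]
orientation: [-0.577, -0.408, 0.407, 0.579]
force: [0.2, -0.4, 0.2]
width: 0.855
```

```bash
python3 -c "
from cf import *
plan([(474,409,170,81.8)])
"
```

```text
t 24.85 pos [449.6 262.9 209.6] az 70.43 tilt [0.17 0.08] F [ 0.2 -0.4  0.2] w 0.855
(474, 409, 170, 81.8) travel [145.7, 40.1, 25.9] rot [-0.1, -11.4, 0.2] rows 2.5 1.1
```

Request:
{"method": "play_rows", "body": {
  "rot": [
    [0,-4,0],
    [0,-8,0],
    [0,-11.4,0],
    [0,-11.4,0],
    [0,-11.4,0]
  ],
  "travel": [
    [50,10,9],
    [100,25,18],
    [132,36,24],
    [144,40,26],
    [146,40,26]
  ],
  "gripper": [0.7,0.7,0.7,0.7,0.7]
}}

```text
time: 25.48
eef_pos: [474.0, 408.6, 169.5]
orientation: [-0.534, -0.463, 0.462, 0.536]
force: [0.2, -0.3, 0.2]
width: 0.849
```

```bash
python3 -c "
from cf import *
c=save('wrist','V')
part('wristV',(475,409),8,30,r=45);P=part('wristV',(475,409),13,30,r=45)
print(cv2.minEnclosingCircle(P[:,:2].astype(np.float32)))
plan([(474,409,80,81.8)])
"
```

```text
wristV 8 30 n 3362 px [250 174  67  65] rect 472.2 412.5 49.2 49.1 53.7 mean [470.7 412.5  17.1] z95 [15.  17.3 18.7]
wristV 13 30 n 3288 px [250 175  67  64] rect 472.3 412.5 49.2 48.9 53.7 mean [471.1 412.5  17.2] z95 [15.6 17.3 18.7]
((472.6061096191406, 412.4002685546875), 24.960773468017578)
t 25.52 pos [474.4 408.3 170. ] az 81.71 tilt [0.12 0.03] F [ 0.1 -0.1 -0.3] w 0.85
(474, 409, 80, 81.8) travel [0.5, 90.0, 0.4] rot [-0.0, -0.1, 0.1] rows 1.4 0.0
```

View pics/wristV.png

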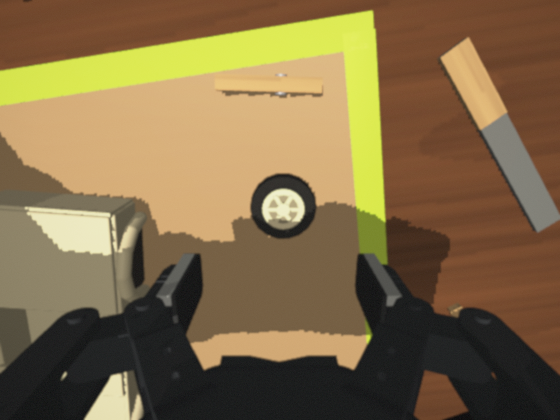

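```bash
python3 -c "
from cf import *
for t,tz,w in [('V',169.7,.85),('U',209,.6),('K',179.5,.5),('P',197,.346),('S',164.7,.448),('T',116.7,.448),('I',170.2,.29),('N',185.1,.1)]:
    c=load('wrist'+t); W=cloud(c); E=c['extrinsics']; C=-E[:3,:3].T@E[:3,3]
    k=(c['range_z']>0)&(c['range_z']<230)
    k[:235]=False; k[:,:150]=False;k[:,400:]=False; k[330:]=False
    k[:,242:318]=False
    z=W[k][:,2]; print(t,w,'cam h-tcp',(C[2]-tz).round(1),'tip below TCP', (tz-np.percentile(z,[0.5,1,2,5])).round(1))
"
```

```text
V 0.85 cam h-tcp 71.1 tip below TCP [62.2 61.4 60.1 57.7]
U 0.6 cam h-tcp 69.9 tip below TCP [136.3 131.7 129.  127.7]
K 0.5 cam h-tcp 71.3 tip below TCP [67.1 65.7 64.1 60.3]
P 0.346 cam h-tcp 71.1 tip below TCP [132.5  64.3  61.6  55.8]
S 0.448 cam h-tcp 71.1 tip below TCP [138.8 137.7 131.1 120.6]
T 0.448 cam h-tcp 71.2 tip below TCP [116.2 116.  115.8 115.5]
I 0.29 cam h-tcp 71.2 tip below TCP [135.3 134.8  63.5  55.8]
N 0.1 cam h-tcp 71.1 tip below TCP [121.6 121.3 120.8  86.8]
```

```bash
python3 -c "
from cf import *
plan([(472.5,412.4,71,81.8)])
"
```

```text
t 25.52 pos [474.4 408.3 170. ] az 81.71 tilt [0.12 0.03] F [ 0.1 -0.1 -0.3] w 0.85
(472.5, 412.4, 71, 81.8) travel [3.6, 99.0, 2.4] rot [-0.0, -0.1, 0.1] rows 1.6 0.0
```

Request:
{"method": "play_rows", "body": {
  "rot": [
    [0,0,0.1],
    [0,0,0.1],
    [0,0,0.1],
    [0,0,0.1],
    [0,0,0.1]
  ],
  "travel": [
    [3.6,35,2.4],
    [3.6,68,2.4],
    [3.6,88,2.4],
    [3.6,97,2.4],
    [3.6,99,2.4]
  ],
  "gripper": [0.7,0.7,0.7,0.7,0.7]
}}

```text
time: 26.15
eef_pos: [472.7, 412.2, 71.2]
orientation: [-0.535, -0.462, 0.462, 0.535]
force: [-0.4, 0.5, 0.8]
width: 0.845
```

Request:
{"method": "play_rows", "body": {
  "rot": [
    [0,0,0],
    [0,0,0],
    [0,0,0],
    [0,0,0]
  ],
  "travel": [
    [0,0,0],
    [0,0,0],
    [0,0,0],
    [0,0,0]
  ],
  "gripper": [-1,-1,-1,-1]
}}

```text
time: 26.65
eef_pos: [473.1, 412.9, 72.8]
orientation: [-0.535, -0.463, 0.461, 0.535]
force: [-0.4, -1.4, 6.3]
width: 0.559
```

```bash
python3 -c "
from cf import *
c=save('wrist','X')
plan([(450,263,200,81.8)])
"
```

```text
t 26.7 pos [473.1 412.9  72.8] az 81.67 tilt [ 0.13 -0.07] F [-0.6 -1.   5.6] w 0.558
(450, 263, 200, 81.8) travel [-151.4, -127.5, 1.0] rot [0.1, -0.1, 0.1] rows 3.2 0.0
```

View pics/wristX.png

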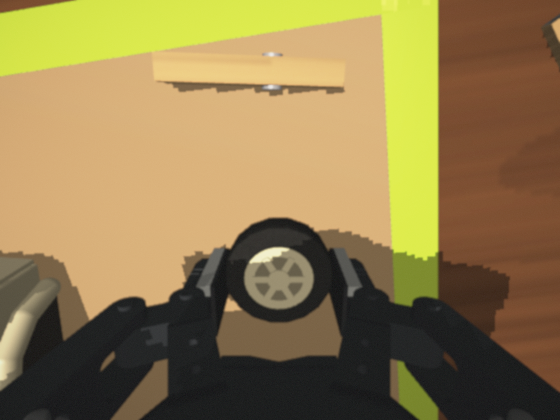

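Request:
{"method": "play_rows", "body": {
  "rot": [
    [0,0,0],
    [0,0,0],
    [0,0,0],
    [0,0,0],
    [0,0,0]
  ],
  "travel": [
    [0,-45,0],
    [0,-90,0],
    [-40,-120,0],
    [-95,-125,0],
    [-150,-125,0]
  ],
  "gripper": [-1,-1,-1,-1,-1]
}}

```text
time: 27.32
eef_pos: [451.0, 263.1, 198.6]
orientation: [0.535, 0.464, -0.461, -0.535]
force: [1.4, -1.8, -0.4]
width: 0.555
```

```bash
python3 -c "
from cf import *
plan([(445,10,200,81.8),(450.5,-216.4,180,81.8)])
"
```

```text
t 27.32 pos [451.  263.1 198.6] az 81.7 tilt [ 0.18 -0.19] F [ 1.4 -1.8 -0.4] w 0.555
(445, 10, 200, 81.8) travel [-251.4, -2.0, -30.6] rot [0.2, -0.1, 0.2] rows 4.1 0.0
(450.5, -216.4, 180, 81.8) travel [-223.3, 20.0, -37.7] rot [0.0, 0.0, 0.0] rows 3.6 0.0
```

Request:
{"method": "play_rows", "body": {
  "rot": [
    [0,0,0],
    [0,0,0],
    [0,0,0],
    [0,0,0],
    [0,0,0]
  ],
  "travel": [
    [-50,-2,-6],
    [-105,-2,-13],
    [-160,-2,-20],
    [-215,-2,-26],
    [-251,-2,-31]
  ],
  "gripper": [-1,-1,-1,-1,-1]
}}

```text
time: 27.95
eef_pos: [445.1, 7.6, 200.3]
orientation: [0.536, 0.463, -0.461, -0.535]
force: [0.8, -0.5, -0.9]
width: 0.562
```

```bash
python3 -c "
from cf import *
plan([(450.5,-216.4,180,81.8)])
"
```

```text
t 27.95 pos [445.1   7.6 200.3] az 81.57 tilt [ 0.1  -0.22] F [ 0.8 -0.5 -0.9] w 0.562
(450.5, -216.4, 180, 81.8) travel [-220.8, 20.0, -38.1] rot [0.2, -0.2, 0.1] rows 3.6 0.0
```

Request:
{"method": "play_rows", "body": {
  "rot": [
    [0,-0.2,0],
    [0,-0.2,0],
    [0,-0.2,0],
    [0,-0.2,0],
    [0,-0.2,0]
  ],
  "travel": [
    [-60,0,-10],
    [-120,5,-20],
    [-175,12,-30],
    [-210,18,-36],
    [-221,20,-38]
  ],
  "gripper": [-1,-1,-1,-1,-1]
}}

```text
time: 28.58
eef_pos: [449.9, -218.9, 179.8]
orientation: [0.536, 0.463, -0.461, -0.535]
force: [-0.0, 1.2, -0.6]
width: 0.559
```

Request:
{"method": "play_rows", "body": {
  "rot": [
    [0,0,0]
  ],
  "travel": [
    [0,0,0]
  ],
  "gripper": [-1]
}}

```text
time: 28.7
eef_pos: [450.0, -218.6, 180.0]
orientation: [0.536, 0.463, -0.46, -0.535]
force: [0.5, 0.2, -1.1]
width: 0.56
```

```bash
python3 -c "
from cf import *
c=save('wrist','Y')
plan([(450.5,-216.4,131,81.8)])
P=box(c,(-150,-60),(-45,45),(115,140),'spare')
W=chf(cloud(c)); px=c['pixels'].astype(int)
m=(W[...,2]>108)&(W[...,2]<140)&(np.hypot(W[...,0]+105,W[...,1])<22)&(px.min(-1)>90)
Q=W[m]; print('rim',m.sum(),cv2.minEnclosingCircle(Q[:,:2].astype(np.float32)),np.median(Q[:,2]))
m=(W[...,2]>108)&(W[...,2]<124)&(np.abs(W[...,1])<19)&(np.abs(W[...,0]+105)<40)
Q=W[m]; print(np.percentile(Q[:,0],[.5,99.5]))
box(c,(-150,-60),(-45,45),(52,62),'tank')
box(c,(-60,-30),(-60,60),(70,90),'back')
"
```

```text
t 28.75 pos [ 450.1 -218.1  180.2] az 81.57 tilt [ 0.09 -0.23] F [-0.9 -0.2 -1.1] w 0.559
(450.5, -216.4, 131, 81.8) travel [1.7, 49.2, 0.0] rot [0.2, -0.2, 0.1] rows 0.8 0.0
spare n 10845 X [-129.8  -84. ] Y [-37.4  33.5] Z [120.1 124.6 135.5] rect [-1.095e+02 -1.000e-01] [52.6 60. ] 37.1
rim 2362 ((-105.2576904296875, -2.1914494037628174), 15.867050170898438) 125.06286516365782
[-130.37990493  -82.12190851]
tank n 3698 X [-125.2  -90.9] Y [-35.1  35.2] Z [54.4 57.  58.2] rect [-106.4    0. ] [72.2 38.2] 90.0
back n 2059 X [-48.6 -38.7] Y [-39.   34.5] Z [72.3 80.5 81.9] rect [-43.1  -2.4] [12.2 78.1] 0.4
```

View pics/wristY.png

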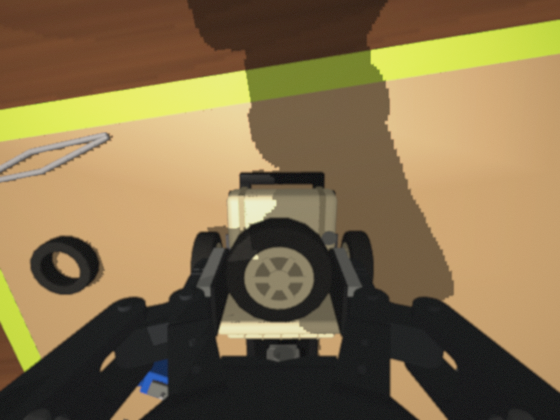

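Request:
{"method": "play_rows", "body": {
  "rot": [
    [0.2,0,0.1],
    [0.2,-0.2,0.1],
    [0.2,-0.2,0.1],
    [0.2,-0.2,0.1],
    [0.2,-0.2,0.1]
  ],
  "travel": [
    [1.7,18,0.1],
    [1.7,36,0.1],
    [1.7,45,0.1],
    [1.7,49,0.1],
    [1.7,50,0.1]
  ],
  "gripper": [-1,-1,-1,-1,-1]
}}

```text
time: 29.38
eef_pos: [450.5, -216.2, 130.0]
orientation: [0.535, 0.463, -0.463, -0.534]
force: [0.0, 0.3, 0.5]
width: 0.558
```

```bash
python3 -c "
from cf import *
c=save('wrist','Z')
plan([(450.5,-216.4,128,81.8)])
W=chf(cloud(c)); px=c['pixels'].astype(int)
m=(W[...,2]>66)&(W[...,2]<90)&(np.hypot(W[...,0]+105,W[...,1])<22)&(px.min(-1)>90)
Q=W[m]; print('rim',m.sum(),cv2.minEnclosingCircle(Q[:,:2].astype(np.float32)),np.median(Q[:,2]))
box(c,(-150,-60),(-45,45),(52,62),'tank')
"
```

```text
t 29.43 pos [ 450.6 -216.3  130.1] az 81.78 tilt [-0.01 -0.04] F [-0.9 -0.   0.1] w 0.56
(450.5, -216.4, 128, 81.8) travel [-0.1, 2.1, 0.0] rot [0.0, -0.0, -0.0] rows 0.0 0.0
rim 2280 ((-105.4835433959961, 0.05497752130031586), 15.761581420898438) 74.98639995038215
tank n 1928 X [-128.9 -107.3] Y [-35.1  35.3] Z [53.1 56.7 58.3] rect [-107.5    0. ] [71.9 45.4] 89.8
```

Request:
{"method": "play_rows", "body": {
  "rot": [
    [0,0,0],
    [0,0,0],
    [0,0,0]
  ],
  "travel": [
    [0,1,0],
    [0,1.7,0],
    [0,1.7,0]
  ],
  "gripper": [-1,-1,-1]
}}

```text
time: 29.8
eef_pos: [450.7, -216.4, 128.8]
orientation: [0.535, 0.463, -0.463, -0.534]
force: [-0.9, 0.3, 3.4]
width: 0.559
```

Request:
{"method": "play_rows", "body": {
  "rot": [
    [0,0,0],
    [0,0,0],
    [0,0,0],
    [0,0,0],
    [0,0,0]
  ],
  "travel": [
    [0,0,0],
    [0,0,0],
    [0,-20,0],
    [0,-60,0],
    [0,-110,0]
  ],
  "gripper": [0.45,0.45,0.45,0.45,0.45]
}}

```text
time: 30.42
eef_pos: [450.0, -216.3, 239.3]
orientation: [-0.534, -0.463, 0.463, 0.535]
force: [1.6, -1.5, -0.7]
width: 0.728
```

```bash
python3 -c "
from cf import *
plan([(550,-150,320,81.8)])
"
```

```text
t 30.43 pos [ 450.  -216.3  239.3] az 81.79 tilt [0.03 0.04] F [ 1.6 -1.5 -0.7] w 0.728
(550, -150, 320, 81.8) travel [79.9, -80.7, -89.4] rot [-0.0, -0.0, 0.0] rows 2.3 0.0
```

Request:
{"method": "play_rows", "body": {
  "rot": [
    [0,0,0],
    [0,0,0],
    [0,0,0],
    [0,0,0]
  ],
  "travel": [
    [0,-30,-30],
    [0,-60,-70],
    [0,-70,-100],
    [0,-70,-105]
  ],
  "gripper": [0.45,0.45,0.45,0.45]
}}

```text
time: 30.92
eef_pos: [555.5, -230.9, 309.6]
orientation: [-0.534, -0.464, 0.462, 0.535]
force: [-0.6, 0.5, 0.8]
width: 0.724
```

```bash
python3 -c "
from cf import *
plan([])
c=save('wrist','fin');t=save('top','fin');s=save('scene','fin')
for n,k in (('wrist',c),('top',t),('scene',s)):
    print(n)
    box(k,(66,130),(-20,20),(64,84),'eng')
    box(k,(-5,60),(-20,20),(58,75),'gb')
    box(k,(-55,-33),(-60,60),(70,90),'back')
    box(k,(-33,0),(-60,60),(42,56),'cush')
    box(k,(-135,-70),(-45,45),(50,64),'tank')
    box(k,(-135,-70),(-40,40),(67,80),'spare')
    W=chf(cloud(k)); px=k['pixels'].astype(int)
    m=(W[...,2]>66)&(W[...,2]<90)&(np.hypot(W[...,0]+105,W[...,1])<22)&(px.min(-1)>90)
    print('rim',cv2.minEnclosingCircle(W[m][:,:2].astype(np.float32)))
part('topfin',(479,-405),5,30,r=45);part('scenefin',(479,-405),5,30,r=45);part('topfin',(652,-60),5,70,r=35);part('scenefin',(652,-60),5,70,r=35)
a=s['pixels'][180:420,160:400]; cv2.imwrite('pics/s_fin.png',cv2.resize(a,None,fx=2.5,fy=2.5,interpolation=cv2.INTER_CUBIC))
"; python3 ch.py wristfin | tail -1
```

```text
t 30.93 pos [ 555.5 -230.9  309.6] az 81.8 tilt [ 0.08 -0.06] F [-0.6  0.5  0.8] w 0.724
wrist
eng n 1476 X [ 66.7 127.3] Y [-15.7  15.7] Z [66.9 71.8 78.1] rect [97.3 -0.2] [62. 32.] 0.5
gb n 1235 X [ 3.4 58.7] Y [-12.6  13.3] Z [59.6 64.6 68.9] rect [30.8 -0.7] [57.6 30.4] 2.3
back n 1052 X [-47.9 -37.9] Y [-41.5  39.6] Z [74.9 80.5 82. ] rect [-42.8  -0.9] [83.7 10.3] 89.9
cush n 1824 X [-32.5  -9.1] Y [-41.8  40. ] Z [47.8 49.1 50.3] rect [-20.8  -1.1] [83.9 23.8] 90.0
tank n 1183 X [-124.1  -85.2] Y [-35.5  35.5] Z [54.3 56.9 58.3] rect [-103.    0.] [43.2 72.1] 0.1
spare n 2515 X [-127.8  -81.9] Y [-23.   22.9] Z [71.5 73.2 74.7] rect [-104.9   -0.2] [49.2 48.8] 34.8
rim ((-104.82411193847656, -0.6953657865524292), 15.884765625)
top
eng n 20 X [66.8 76.4] Y [-16.3  -6.4] Z [67.9 70.8 73.3] rect [ 71.5 -11.5] [9.7 9.9] 86.5
gb n 248 X [ 4.  59.1] Y [-14.4  12.4] Z [58.7 64.8 69.8] rect [31.4 -1.6] [56.7 28.3] 2.7
back n 186 X [-47.2 -36.8] Y [-42.7  38.7] Z [72.2 79.9 84. ] rect [-41.5  -2.1] [11.8 82.9] 1.0
cush n 305 X [-29.6  -7.2] Y [-43.6  39.1] Z [45.7 49.1 52.4] rect [-18
[... 763 characters left out ...]
 0.3] [73.8 41.1] 84.1
spare n 120 X [-105.3  -79. ] Y [-22.9  24.3] Z [68.5 72.  74.7] rect [-91.5   1.7] [26.1 49.5] 5.3
rim ((-100.05262756347656, 0.3499770164489746), 15.110142707824707)
topfin 5 30 n 260 px [439 187  24  21] rect 478.3 -406.4 48.2 49.3 24.9 mean [ 478.  -405.4   15.3] z95 [ 6.5 16.1 20.3]
scenefin 5 30 n 389 px [126 338  27  27] rect 479.3 -404.2 48.6 49.7 83.4 mean [ 480.8 -404.8   15. ] z95 [ 6.7 15.6 18.9]
topfin 5 70 n 220 px [298 122  15  20] rect 656.5 -54.4 47.7 30.9 52.6 mean [649.4 -59.8  40.9] z95 [ 6.8 50.7 55.9]
scenefin 5 70 n 325 px [314 275  17  24] rect 654.6 -60.2 31.5 32.0 48.5 mean [657.4 -63.9  39.9] z95 [11.3 49.6 54.3]
[ 563.47658545 -232.63775639]
```

View pics/wristfin.png

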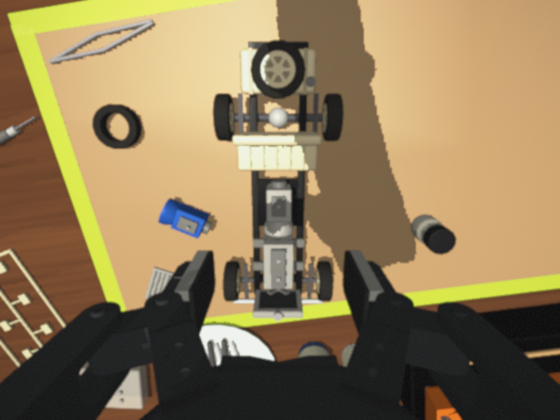

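View pics/s_fin.png

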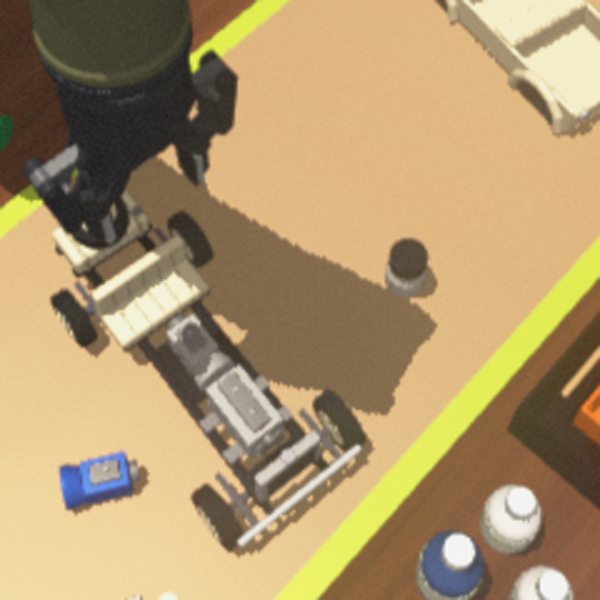

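```bash
python3 -c "
from cf import *
for n in ('wristK','wristfin','wristU','wristP'):
    c=load(n); W=chf(cloud(c)); P=W[(W[...,2]>60)&(W[...,2]<72)&(np.abs(W[...,1])<18)&(W[...,0]>8)&(W[...,0]<42)]
    xs=[];ys=[];ws=[]
    for lo in range(8,42,2):
        Y=P[(P[:,0]>=lo)&(P[:,0]<lo+2),1]
        if len(Y)>8: xs.append(lo+1); ys.append((Y.max()+Y.min())/2); ws.append(Y.max()-Y.min())
    p=np.polyfit(xs,ys,1); print(n,'gb yaw',np.degrees(np.arctan(p[0])).round(2),'Y at 25',np.polyval(p,25).round(2),np.round(ws,0), np.round(ys,1))
"
```

```text
wristK gb yaw 0.1 Y at 25 0.79 [25. 25. 25. 26. 26. 26. 26. 26. 26. 25. 25. 25. 25. 25. 25. 25. 25.] [0.6 0.8 0.8 0.8 0.8 0.8 0.8 0.8 0.8 0.5 0.8 0.8 0.8 0.8 0.8 0.9 0.8]
wristfin gb yaw 0.24 Y at 25 0.43 [25. 25. 25. 25. 25. 25. 25. 25. 25. 25. 25. 25. 25. 25. 25. 25. 24.] [0.5 0.4 0.4 0.4 0.4 0.4 0.4 0.4 0.4 0.4 0.4 0.4 0.4 0.4 0.3 0.4 0.9]
wristU gb yaw 0.16 Y at 25 1.51 [25. 26. 25. 25. 25. 25. 25. 25. 25. 25. 25. 25. 25. 25. 25. 25. 25.] [1.4 1.4 1.4 1.6 1.4 1.7 1.6 1.6 1.5 1.6 1.4 1.6 1.5 1.4 1.6 1.5 1.5]
wristP gb yaw 0.28 Y at 25 1.38 [25. 26. 26. 26. 25. 25. 26. 25. 26. 26. 25. 26. 26. 25. 26. 25. 25.] [1.1 1.5 1.3 1.3 1.3 1.4 1.4 1.5 1.3 1.5 1.6 1.3 1.2 1.6 1.4 1.4 1.5]
```

Everything measures square and within about 1 mm, all parts are released and the gripper is well clear. Handing in.

```bash
python3 -c "
from bench import *
print(close_job())"
```

```text
the job is handed in; nothing more can be done
None
```

I placed the engine, gearbox, bench seat, fuel tank and rimmed spare wheel in that order, let each one go, and handed the job in at about 31 s. I lowered each part until I felt light contact (3 to 9 N). The arm then stood clear, with the fingertips about 165 mm above the spare wheel.

Last wrist-camera positions in the chassis frame, and how they compare with the targets:

| Part | x (mm) | y (mm) | Notes |
|---|---|---|---|
| Engine | about 95 | -0.2 | fan towards the radiator |
| Gearbox | about 33.5 | +0.4 | yaw 0.2°; about 8 mm gap from bell to block |
| Seat | about -28 | -1 | faces the nose |
| Tank | -105 | 0 | square with the chassis |
| Spare | -105 | about -0.5 | top of wheel at the height expected for lying flat on the tank |

- **Bystanders:** The bare tyre measured the same in both fixed cameras. The scene camera shows the jar where it was. The top camera's last jar measurement was poor, because it picked up noise near the table, so I relied on the scene camera there.
- **Camera disagreements:** The fixed cameras differed from the wrist camera by 1 to 3 mm. The top camera puts everything about 1.5 mm to the right, but it puts the rails there too. In the last view the arm hid part of the engine from the top camera, and part of the tank and spare from the scene camera, so those readings were unusable.
- **Gearbox angle:** A coarse rectangle fit on the gearbox suggested 2 to 3° of yaw. A direct fit of its side walls gave 0.1 to 0.3°, which I trust more.

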